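# Set a tool blank to its stop and snug the screw clamp

### The arm

A 6-joint arm with a two-finger parallel gripper is mounted at the origin on the work surface. World frame = base frame: x ahead of the robot, y to its left, z up, the work surface at z = 0. Lengths are in mm, angles in rad, forces in N, time in s.
With the tool pointing down it reaches from about 350 to 975 mm from the base axis. Payload 7.1 kg.
Tool frame: the origin (TCP) lies at the very end of the fingers, on their centre line; the grasp point (between the pads) lies 19 mm behind it; z points along the fingers, y is the direction in which the jaws open and shut (so a half turn about z gives the same grasp; the last joint's range is limited). The gripper opens to 88 mm and grips with 3 to 60 N. Pads are 20 mm wide; open, the fingers measure 115 mm over their backs; the gripper's body (75 mm by 178 mm) begins 61 mm behind the grasp point.
Start: joints at [-1.273, 0.423, 1.63, -0, 1.089, -0.019], TCP at [194.722, -593.875, 197.775] pointing down, gripper open.
Joint ranges: [-3, 3], [-0.9, 2.11], [0.09, 2.58], [-1.31, 4.45], [0.11, 2.69], [-2.54, 2.54]. Speed limits (rad/s): [2.39, 2.39, 3.01, 3.14, 3.14, 3.14].

### API

Orientations are given as a rotation vector (axis times angle).
In Python, from workcell import readout, imaging, close_job gives the robot as it stands.
- The arm moves only by the tool carry_out, never from a script. Its argument "rows" is a list of rows, each a list of 3 entries, a list of its own where there are three numbers: the shift along the tool's x, y, z in m, then the turn, a rotation vector about the tool's x, y, z in rad, then the closure, from 0 (fully open) to 1 (shut). In form: [[[dx, dy, dz], [wx, wy, wz], hand], ...]. A call has 1 to 12 rows; each row shifts and turns the commanded pose from where the row before left it, along the tool's axes as they then stand; what a row does not reach is not made up. A row lasts 1/12 s, in which the tool goes at most 41.7 mm and 7.16 degrees, less where a joint would pass 70% of its speed; a pose out of reach is approached as far as the arm can. A call with a gripper value outside its range is refused whole. The fingers move at their own pace and stop on an object; the grip force is fixed at half the most. Time passes only in rows, so rows that do not move let the fingers close. It gives the time, the measured TCP pose, the force and the opening at its end, in the units of the state.
- readout.get_obs(): the state, without advancing time (a new reading comes with each control period).
- imaging.get_image(name): name is "scene" or "top" or "wrist"; returns the picture (480x640x3 uint8, red, green, blue); there is no depth.
- imaging.camera_params(name): a dict with "fx", "fy", "cx", "cy" (pixels), "rvec" (rotation vector, rad) and "tvec" (3), from world to camera coordinates, as OpenCV has them; the wrist camera has in their place "T_tool_cam" (4x4, takes a point from camera to tool coordinates, whose origin is the TCP and whose axes are the flange's). Camera axes: x right, y down, z forward; pixel columns grow to the right and rows downward; lengths in mm; the calibration is good to about 2 mm. A picture is of the moment at which its call begins: read the wrist's pose just before it. camera_params takes no time and is no camera call.
- close_job(): hands the job in, once; it reports no verdict.
The state is a dict: "t": time; "qpos": joint angles; "qvel": joint speeds; "joint_torque": joint torques, N m; "ee_pos": TCP position; "orientation": TCP orientation; "ft_force": force on the tool from outside, world axes, zero at the start; "moment": the same for the moment, N m; "width": finger opening in mm.
Only numpy, scipy, OpenCV 4.12 (cv2) and the standard library are available. Lean on these libraries where they do the work, as an engineer would, in place of code of your own. Each camera call takes 0.05 s, during which the arm holds its last target.

### The job

A steel blank lies loose in the tilted holder of the bench grinder, short of the red end stop. Push it along the holder until its end rests fully against the stop, then turn the black T-handle clockwise until the clamp's pad meets the blank and snug it gently, about a fifth of a turn past first touch: held firmly, not cranked down hard. Leave the blank against the stop, let go of the handle, and do not disturb the things lying around.

Things in the scene. Friction and masses are not known exactly. Their poses are not given: they have to be found in the camera images.
- machine: Black base plate 250 x 450 x 14 mm fixed on the bench (local x -125..125, y -140..310 mm) carrying the tilted holder and, from local y = 115 mm on, a blue-hooded grinder and motor 180 mm high. Stands elsewhere, turned a little, each time. Origin: on the bench under the holder's origin; z up, x away from the robot, y towards the grinder.
- holder: Fixed aluminium trough, its floor leaning 32 deg to face the robot. Origin: on the floor surface, on the screw's axis, 75 mm above the bench. x up the slope; y along the trough to the stop; z out of the floor = screw axis, 32 deg from vertical. Floor y -70..45, x -22..38 mm; low-side fence 7 mm high, inner face x = -11. Open at the -y end: only the blank sticks out there, free air below it.
- bracket: Aluminium clamp bracket on the holder, same origin and axes: post at x 20..36, |y| < 20 mm; arm over the trough at z 50..68 mm, x -18..36, |y| < 17; dark collar 26 mm across on the screw axis up to z = 73. Its last user set it up to 1.5 mm higher or lower along z; it stays so.
- stop_face (a point): Middle of the flat face of the red end stop, at holder (0, 45, 6) mm; axes as the holder's. The stop is 35 mm wide and 10 mm high above the floor.
- blank: Dark steel bar 22 (x) x 130 (y) x 12 mm (z), about 0.25 kg, loose, with a brass-coloured band near its outer end. Origin at its centre, axes parallel to the holder's. It lies on the trough floor against the fence, under the clamp pad, 10 to 35 mm short of the stop. Friction and mass vary.
- blank_inner_end (a point): Centre of the blank's end face that must rest on the stop (blank y = +65 mm).
- blank_outer_end (a point): Centre of the blank's free end face, which sticks out of the open end of the trough and can be pushed (blank y = -65 mm).
- handle (a point): Middle of the grip of the black T-handle: flat bar 54 mm long (its y), 12 thick (its x), 26 high (z, the screw axis), an orange mark at one end of its top. At joint screw = 0 it is about 118 mm from the trough floor along holder z. Under it only the round 12 mm stem. Open fingers can be turned freely around the handle.
- screw (a joint): Turn of the T-handle (rad): grows clockwise, seen from above along the screw axis; range -0.3..7. Fast thread: handle and pad go down (holder -z) 2.4 mm per rad. Turns stiffly (about 0.11 N m plus light drag) and stays where it is left. The pad does not turn. Starts at 0 to 1.2.
- pad: Round rubber clamp pad 20 mm across; origin mid underside, facing the blank's top, 1.5 to 8 mm above it at the start. On a preloaded spring in the spindle: 14 N at first touch, then 5 N more per mm = 12 N per rad of handle (handle torque up 0.034 N m at touch, then 0.029 per rad), to 6 mm travel. Once touching, the pad stays still while the handle still goes down.
- dial_gauge: Bystander: round dial gauge 62 mm across, 24 mm high, with a blue stem. Origin under its centre.
- oil_bottle: Bystander: yellow bottle 48 mm across, 110 mm high. Origin under its centre.
- carton: Bystander: flat cardboard box 70 x 100 x 30 mm. Origin under its centre.
- screwdriver: Bystander: screwdriver lying on the bench, along its x. Origin under its middle.
Things that resemble listed ones, but are neither listed nor needed, are in the scene too. There is more than one size of the blank; the job needs the largest.

How it is judged (in metres and radians):
On the way:
1. the blank rests against the end stop, before the clamp bears on it (y of blank_inner_end in the frame of stop_face above -0.002 m and x of blank_inner_end in the frame of stop_face between -0.008 and 0.008 m and angle between the y axis of blank and the y axis of holder, either way round below 0.1 rad and angle between the z axis of blank and the z axis of holder, either way round below 0.1 rad and contact force between pad and blank below 1 N), for 0.2 s.
At the end, for the whole second after the job is handed in: The blank lies square in the holder with its end against the stop (within 2 mm), at rest, and the clamp pad presses on it with 18 to 42 N (0.35 to 2.3 rad of handle past first touch) (y of blank_inner_end in the frame of stop_face above -0.002 m and x of blank_inner_end in the frame of stop_face between -0.008 and 0.008 m and angle between the y axis of blank and the y axis of holder, either way round below 0.1 rad and angle between the z axis of blank and the z axis of holder, either way round below 0.1 rad and contact force between pad and blank between 18 and 42 N and linear speed of blank below 0.01 m/s and velocity of joint screw between -0.05 and 0.05 rad/s).
It fails at once if the clamp is cranked down hard (pad force above 50 N) (contact force between pad and blank above 50 N).
It fails at once if the dial gauge is moved more than 20 mm (distance of dial_gauge from where it was at the start of the episode above 0.02 m).
It fails at once if the oil bottle is moved more than 20 mm (distance of oil_bottle from where it was at the start of the episode above 0.02 m).
It fails at once if the carton is moved more than 20 mm (distance of carton from where it was at the start of the episode above 0.02 m).
It fails at once if the screwdriver is moved more than 20 mm (distance of screwdriver from where it was at the start of the episode above 0.02 m).
It also fails if it takes over 72 s, if anything falls off the work surface, if the arm or the gripper's body presses on something with over 40 N, if the wrist force passes 120 N, or if a joint passes its speed limit or range.

## Working session

There is one attempt and no reset: what is moved stays moved. The work goes in short steps, Python scripts to look and compute and a tool call to move; the robot and the scene stay as the last step left them, time stands still between calls to the robot, and variables do not carry over. Pictures are saved under pics/ and viewed, and the job is handed in when it is done.

Besides the shell and the picture viewer there is one more tool, called after "Request:" in YAML: its name, and indented under it one key for each argument. carry_out: Moves the arm, as the interface text tells. Its arguments: {"type":"object","properties":{"rows":{"type":"array","items":{"type":"array"}}},"required":["rows"]}

```bash
ls; mkdir -p pics; python3 - <<'E'
from workcell import readout, imaging
import cv2
o=readout.get_obs(); print(o)
for n in ("scene","top","wrist"):
    p=imaging.camera_params(n); print(n,p)
    cv2.imwrite(f"pics/{n}0.png",imaging.get_image(n)[:,:,::-1])
E
```

```text
pics
{'t': 0.0, 'qpos': array([-1.27298167e+00,  4.23812996e-01,  1.63068671e+00, -1.41653324e-05,
        1.08860183e+00, -1.90100726e-02]), 'qvel': array([-0.00038704,  0.00175482, -0.00022765,  0.00033686, -0.00032869,
       -0.00081826]), 'joint_torque': array([ 2.59814617e-03, -5.44626904e+01, -2.73659885e+01,  6.45589200e-02,
        2.27106514e-02, -1.26944265e-04]), 'ee_pos': array([ 194.55965193, -593.32137972,  197.02040691]), 'orientation': array([-3.10078124e+00, -4.95363033e-01,  3.48683391e-04]), 'ft_force': array([-0.03897422,  0.26871346,  0.10775665]), 'moment': array([ 0.03511669,  0.01061819, -0.00950677]), 'width': 87.66746578085974}
scene {'fx': 494.5442802580733, 'fy': 494.5442802580733, 'cx': 310.9664618712929, 'cy': 242.27376941635245, 'rvec': array([ 2.22576411,  0.70340899, -0.28717104]), 'tvec': array([-421.23646153, -143.58998887, 1382.71568985])}
top {'fx': 517.8612218217169, 'fy': 517.8612218217169, 'cx': 311.67634093420213, 'cy': 242.62530715036146, 'rvec': array([ 2.1162446 , -2.17048445,  0.1910298 ]), 'tvec': array([ -26.5592052 ,  540.88280135, 1363.24165793])}
wrist {'fx': 368.8126246113673, 'fy': 368.8126246113673, 'cx': 322.27135708463436, 'cy': 234.55553791598786, 'T_tool_cam': array([[ 1.96683204e-04, -9.63656507e-01, -2.67144340e-01,
         7.36412177e+01],
       [ 9.99999783e-01,  3.57503663e-04, -5.53362163e-04,
        -4.63140625e-01],
       [ 6.28756129e-04, -2.67144174e-01,  9.63656368e-01,
        -1.86211665e+02],
       [ 0.00000000e+00,  0.00000000e+00,  0.00000000e+00,
         1.00000000e+00]])}
```

View pics/scene0.png

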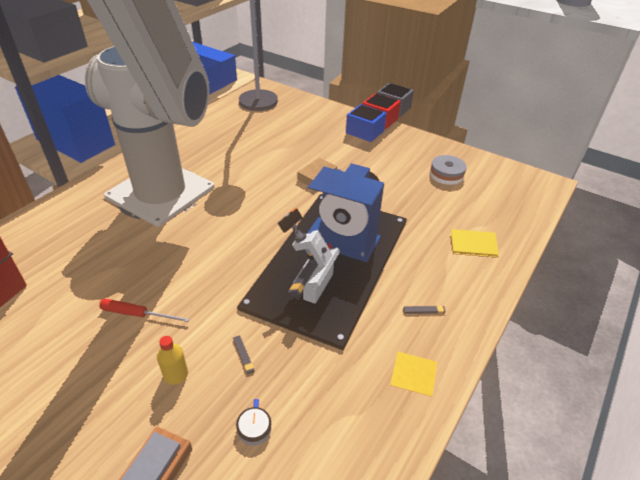

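View pics/top0.png

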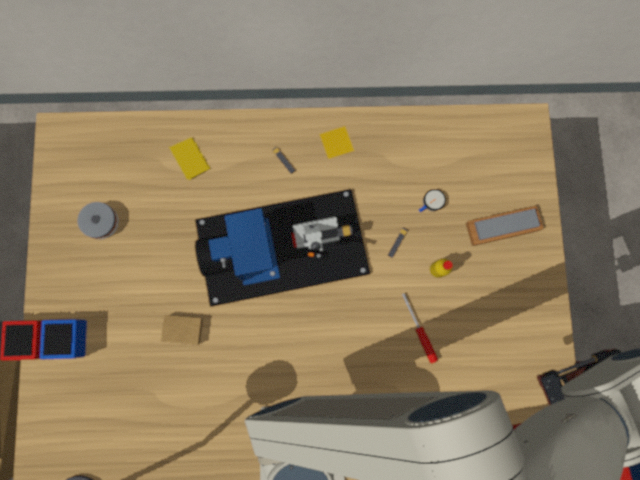

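View pics/wrist0.png

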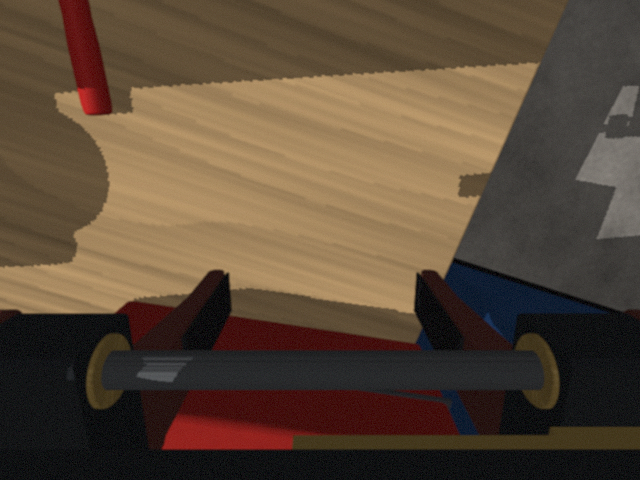

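The views show the base plate (top image, about 195–370 × 190–305), with the blank's brass band near (347,231) and the handle near (315,252). I'll measure the plate corners first.

```bash
cat > h.py <<'E'
import numpy as np, cv2
from scipy.spatial.transform import Rotation as R
from workcell import readout, imaging
def cam(n,o=None):
    p=imaging.camera_params(n); K=np.array([[p['fx'],0,p['cx']],[0,p['fy'],p['cy']],[0,0,1]])
    if n!='wrist':
        Rm=R.from_rotvec(p['rvec']).as_matrix(); return K,Rm,np.array(p['tvec'])
    o=o or readout.get_obs()
    T=np.eye(4);T[:3,:3]=R.from_rotvec(o['orientation']).as_matrix();T[:3,3]=o['ee_pos']
    W=np.linalg.inv(T@p['T_tool_cam']); return K,W[:3,:3],W[:3,3]
def ray(c,uv):
    K,Rm,t=c; d=Rm.T@np.linalg.inv(K)@np.array([uv[0],uv[1],1.]); return -Rm.T@t,d/np.linalg.norm(d)
def onz(c,uv,z):
    o,d=ray(c,uv); return o+d*(z-o[2])/d[2]
def proj(c,P):
    K,Rm,t=c; q=np.atleast_2d(P)@Rm.T+t; q=q@K.T; return q[:,:2]/q[:,2:]
def tri(cs,uvs):
    A=np.zeros((3,3));b=np.zeros(3);L=[]
    for c,uv in zip(cs,uvs):
        o,d=ray(c,uv);M=np.eye(3)-np.outer(d,d);A+=M;b+=M@o;L.append((M,o))
    p=np.linalg.solve(A,b); return p,[np.linalg.norm(M@(p-o)) for M,o in L]
E
python3 - <<'E'
from h import *
for n in ("top","scene"):
    im=cv2.imread(f"pics/{n}0.png"); c=cam(n)
    x0,y0,x1,y1={'top':(170,170,400,330),'scene':(200,150,440,360)}[n]
    roi=im[y0:y1,x0:x1]
    cv2.imwrite(f"pics/{n}0z.png",cv2.resize(roi,None,fx=3.3,fy=3.3,interpolation=cv2.INTER_CUBIC))
    hsv=cv2.cvtColor(roi,cv2.COLOR_BGR2HSV)
    m=(hsv[:,:,2]<50).astype(np.uint8)
    k,_=cv2.findContours(m,0,2); k=max(k,key=cv2.contourArea)
    r=cv2.minAreaRect(k); b=cv2.boxPoints(r)+[x0,y0]
    h=cv2.approxPolyDP(cv2.convexHull(k),4,True)[:,0]+[x0,y0]
    print(n,h.tolist())
    for q in h: print(onz(c,q,14).round(1))
    # white screws
    w=((hsv[:,:,2]>170)&(hsv[:,:,1]<60)).astype(np.uint8)
    nn,l,s,ce=cv2.connectedComponentsWithStats(w)
    for i in range(1,nn):
        if s[i,4]>4: print('white',s[i,4],(ce[i]+[x0,y0]).round(1),onz(c,ce[i]+[x0,y0],14).round(1))
E
```

```text
top [[350, 190], [367, 273], [211, 304], [198, 260], [197, 220]]
[ 693.1 -153.1   14. ]
[ 456.5 -190.9   14. ]
[382.7 237.2  14. ]
[504.1 273.5  14. ]
[616.7 277.3  14. ]
white 54 [329.7 221.7] [603.1 -92.8  14. ]
white 44 [299.8 229.5] [582.8  -8.5  14. ]
white 104 [312.9 237.5] [559.3 -44.5  14. ]
scene [[327, 292], [328, 285]]
[592.7 -53.9  14. ]
[583.  -35.1  14. ]
white 17 [436.2 157.7] [565.  592.3  14. ]
white 139 [204.5 184.5] [93.4 81.3 14. ]
white 8 [399.5 219.5] [608.7 264.9  14. ]
white 266 [315.  240.4] [475.5  70.3  14. ]
white 308 [324.9 266. ] [544.3  10.7  14. ]
white 12 [246.2 300.9] [ 463.6 -177.6   14. ]
white 19 [340.1 336.4] [ 680.8 -139.2   14. ]
```

View pics/top0z.png

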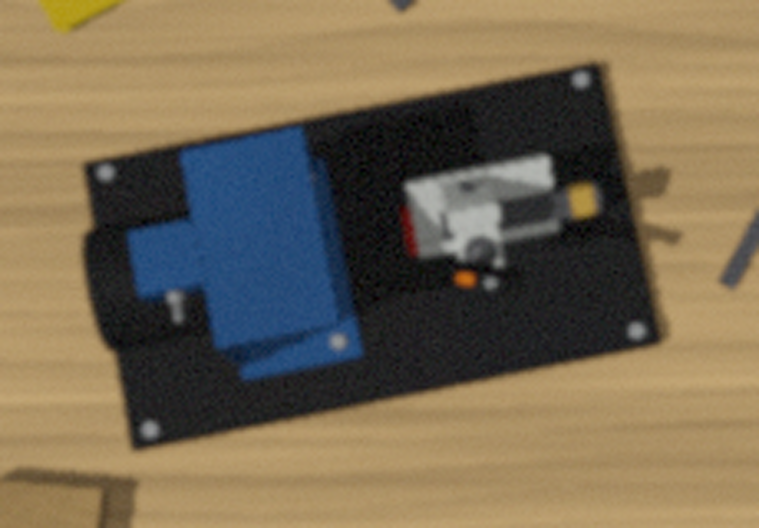

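View pics/scene0z.png

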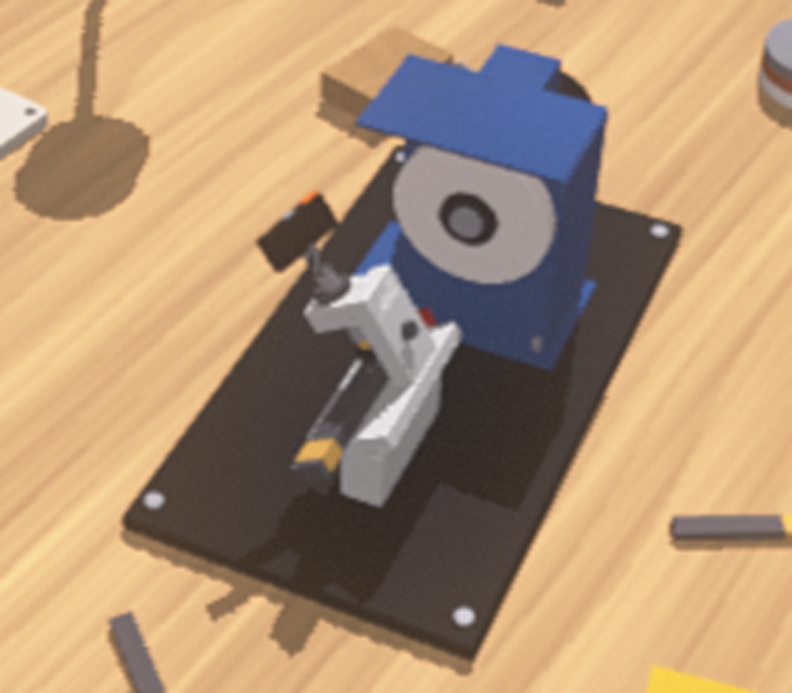

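The zooms show all four plate bolts, at top-zoom (581,79), (637,330), (150,429) and (105,173). The brass band is at (582,201) and the handle's orange mark at (466,279). Next I'll fit the plate pose.

```bash
python3 - <<'E'
from h import *
t=cam('top'); s=cam('scene')
b=np.array([(581,79),(637,330),(150,429),(105,173)])/3.3-0.35+[170,170]  # +x-y, -x-y, -x+y, +x+y
P=np.array([onz(t,q,15) for q in b]); print(P.round(1))
sb={0:(464/3.3-.35+200,616/3.3-.35+150),1:(153/3.3-.35+200,500/3.3-.35+150),3:(660/3.3-.35+200,230/3.3-.35+150),2:(400/3.3+199.6,157/3.3+149.6)}
S=np.array([onz(s,sb[i],15) for i in range(4)]); print(S.round(1))
for Q in (P,S,(P+S)/2):
    ex=(Q[0]-Q[1])+(Q[3]-Q[2]); ey=(Q[2]-Q[1])+(Q[3]-Q[0])
    print('sizes',np.linalg.norm(ex[:2])/2,np.linalg.norm(ey[:2])/2)
    ay=np.arctan2(-ey[0],ey[1]); ax=np.arctan2(ex[1],ex[0])
    c=Q.mean(0); yaw=(ay+ax)/2; yaw=ay*.8+ax*.2
    O=c[:2]-85*np.array([-np.sin(yaw),np.cos(yaw)])
    print('yaw',ay,ax,yaw,'O',O)
    M=R.from_euler('z',yaw).as_matrix()
    a=np.radians(32)
    # holder: x up slope (away & up), z normal leaning toward robot
    hx=M@[np.cos(a),0,np.sin(a)]; hz=M@[-np.sin(a),0,np.cos(a)]; hy=M[:,1]
    H=np.array([hx,hy,hz]).T; o=np.array([O[0],O[1],75.])
    for nm,p in dict(stop_top=(0,45,10),handle_top=(0,0,131),collar=(0,0,73),armcorner=(-18,-17,68),fl=(38,-70,0)).items():
        w=o+H@np.array(p); print(nm,w.round(1),proj(t,w).round(1),proj(s,w).round(1), ((proj(t,w)-170)*3.3).round(), ((proj(s,w)-[200,150])*3.3).round())
E
```

```text
[[ 682.7 -140.5   15. ]
 [ 466.  -179.3   15. ]
 [ 394.1  226.    15. ]
 [ 610.3  264.7   15. ]]
[[ 681.2 -139.4   15. ]
 [ 464.4 -178.9   15. ]
 [ 390.5  222.8   15. ]
 [ 609.1  264.6   15. ]]
sizes 219.8655333548694 411.54535044237707
yaw 0.17624085782608795 0.17716552636028765 0.1764257915329279 O [553.18314757 -40.95503877]
stop_top [540.1   2.4  83.5] [[295.7 240.6]] [[322.3 245.6]] [[415. 233.]] [[404. 315.]]
handle_top [484.8 -53.1 186.1] [[318.3 255.4]] [[286.9 213.8]] [[490. 282.]] [[287. 210.]]
collar [515.1 -47.7 136.9] [[315.4 246.3]] [[300.2 235.7]] [[480. 252.]] [[331. 283.]]
armcorner [505.7 -66.7 123.1] [[322.8 250.6]] [[291.4 243.6]] [[504. 266.]] [[302. 309.]]
fl [ 597.2 -104.2   95.1] [[335.6 217.6]] [[316.8 281.6]] [[546. 157.]] [[385. 434.]]
sizes 221.45693698175657 409.37973682098175
yaw 0.17924385788750433 0.18453906194050138 0.18030289869810376 O [551.57943255 -41.37754451]
stop_top [538.3   1.9  83.5] [[295.9 241.3]] [[321.6 245.4]] [[416. 235.]] [[401. 315.]]
handle_top [483.3 -53.8 186.1] [[318.6 256.1]] [[286.1 213.7]] [[491. 284.]] [[284. 210.]]
collar [513.5 -48.3 136.9] [[315.6 246.9]] [[299.5 235.5]] [[481. 254.]] [[328. 282.]]
armcorner [504.2 -67.3 123.1] [[323.  251.2]] [[290.7 243.5]] [[505. 268.]] [[299. 308.]]
fl [ 595.8 -104.5   95.1] [[335.7 218.1]] [[316.2 281.4]] [[547. 159.]] [[383. 434.]]
sizes 220.65973554743147 410.4620809406033
yaw 0.1777383968725198 0.18086558865182917 0.17836383522838167 O [552.38127574 -41.16645651]
stop_top [539.2   2.2  83.5] [[295.8 240.9]] [[322.  245.5]] [[415. 234.]] [[402. 315.]]
handle_top [484.1 -53.5 186.1] [[318.5 255.8]] [[286.5 213.7]] [[490. 283.]] [[285. 210.]]
collar [514.3 -48.  136.9] [[315.5 246.6]] [[299.9 235.6]] [[480. 253.]] [[330. 282.]]
armcorner [504.9 -67.  123.1] [[322.9 250.9]] [[291.1 243.5]] [[505. 267.]] [[300. 309.]]
fl [ 596.5 -104.3   95.1] [[335.6 217.8]] [[316.5 281.5]] [[547. 158.]] [[384. 434.]]
```

The plate pose from both cameras agrees to about 2 mm, with yaw ≈ 0.178 and origin ≈ (552.4, −41.2). The predicted handle and collar pixels match the picture. Next I'll work out the move to a stand-off beyond the blank's outer end.

```bash
cat >> h.py <<'E'
YAW=.1784; O=np.array([552.4,-41.2,75.]); a=np.radians(32)
M=R.from_euler('z',YAW).as_matrix()
H=np.array([M@[np.cos(a),0,np.sin(a)],M[:,1],M@[-np.sin(a),0,np.cos(a)]]).T
def hw(p): return O+H@np.array(p,float)
def wh(w): return H.T@(np.array(w)-O)
def delta(pt,Rt=None,o=None):
    o=o or readout.get_obs(); Rc=R.from_rotvec(o['orientation'])
    r=(Rc.inv()*(R.from_matrix(Rt) if Rt is not None else Rc)).as_rotvec()
    Rn=Rt if Rt is not None else Rc.as_matrix()
    print('tool turn',r.round(4),'deg',np.degrees(np.linalg.norm(r)).round(1),'shift AFTER turn (mm)',(Rn.T@(np.array(pt)-o['ee_pos'])).round(1),'shift before',(Rc.as_matrix().T@(np.array(pt)-o['ee_pos'])).round(1))
def down(ang): # tool z down, x at angle
    x=np.array([np.cos(ang),np.sin(ang),0]);z=np.array([0,0,-1.]);return np.array([x,np.cross(z,x),z]).T
E
python3 - <<'E'
from h import *
p=hw((0,-150,6)); print(p); p[2]=200
delta(p,down(YAW+np.pi/2))
t=cam('top')
for nm,q,z in (('bottle',(442,268),60),('gauge',(434,200),20),('screwdr',(420,330),10)): print(nm,onz(t,q,z).round())
E
```

```text
[ 575.88922614 -189.38355366   80.08828858]
tool turn [-9.0000e-04 -8.0000e-04 -1.4325e+00] deg 82.1 shift AFTER turn (mm) [330.  447.   -2.8] shift before [ 488.2 -265.2   -2.5]
bottle [ 460. -387.   60.]
gauge [ 657. -388.   20.]
screwdr [ 298. -329.   10.]
```

Request:
carry_out:
  rows:
    - [[0,0,0],[0,0,-0.1194],0]
    - [[0,0,0],[0,0,-0.1194],0]
    - [[0,0,0],[0,0,-0.1194],0]
    - [[0,0,0],[0,0,-0.1194],0]
    - [[0,0,0],[0,0,-0.1194],0]
    - [[0,0,0],[0,0,-0.1194],0]
    - [[0,0,0],[0,0,-0.1194],0]
    - [[0,0,0],[0,0,-0.1194],0]
    - [[0,0,0],[0,0,-0.1194],0]
    - [[0,0,0],[0,0,-0.1194],0]
    - [[0,0,0],[0,0,-0.1194],0]
    - [[0,0,0],[0,0,-0.1194],0]

```text
t: 1.15
ee_pos: [194.6, -593.7, 197.5]
orientation: [-2.007, -2.416, -0.001]
ft_force: [0.3, 0.4, 0.3]
width: 87.6
```

Request:
carry_out:
  rows:
    - [[0.0275,0.0372,0],[0,0,0],1]
    - [[0.0275,0.0372,0],[0,0,0],1]
    - [[0.0275,0.0372,0],[0,0,0],1]
    - [[0.0275,0.0372,0],[0,0,0],1]
    - [[0.0275,0.0372,0],[0,0,0],1]
    - [[0.0275,0.0372,0],[0,0,0],1]
    - [[0.0275,0.0372,0],[0,0,0],1]
    - [[0.0275,0.0372,0],[0,0,0],1]
    - [[0.0275,0.0372,0],[0,0,0],1]
    - [[0.0275,0.0372,0],[0,0,0],1]
    - [[0.0275,0.0372,0],[0,0,0],1]
    - [[0.0275,0.0372,0],[0,0,0],1]

```text
t: 2.15
ee_pos: [538.5, -228.0, 197.7]
orientation: [-2.014, -2.411, 0.0]
ft_force: [0.4, -1.7, 0.2]
width: 11.5
```

```bash
python3 - <<'E'
from h import *
o=readout.get_obs(); print(o['t'],o['ee_pos'],o['orientation'],o['qpos'].round(3),o['width'])
im=imaging.get_image('wrist'); cv2.imwrite('pics/w1.png',im[:,:,::-1])
c=cam('wrist',o)
for p in ((0,-85,6),(0,-95,6),(0,-120,6),(0,0,131),(0,0,73),(0,45,10)): print(p,proj(c,hw(p)).round())
delta(hw((0,-150,6)),down(YAW+np.pi/2),o)
E
```

```text
2.15 [ 538.50877182 -228.00237513  197.70018635] [-2.01399620e+00 -2.41085878e+00  1.48312426e-04] [-0.421  0.365  1.721 -0.     1.056 -0.6  ] 11.463392788732268
(0, -85, 6) [[378. 102.]]
(0, -95, 6) [[377. 116.]]
(0, -120, 6) [[376. 148.]]
(0, 0, 131) [[ 270. -122.]]
(0, 0, 73) [[336. -65.]]
(0, 45, 10) [[ 383. -102.]]
tool turn [-0.0002 -0.0001  0.0005] deg 0.0 shift AFTER turn (mm) [ 31.4  43.6 117.6] shift before [ 31.3  43.7 117.6]
```

View pics/w1.png

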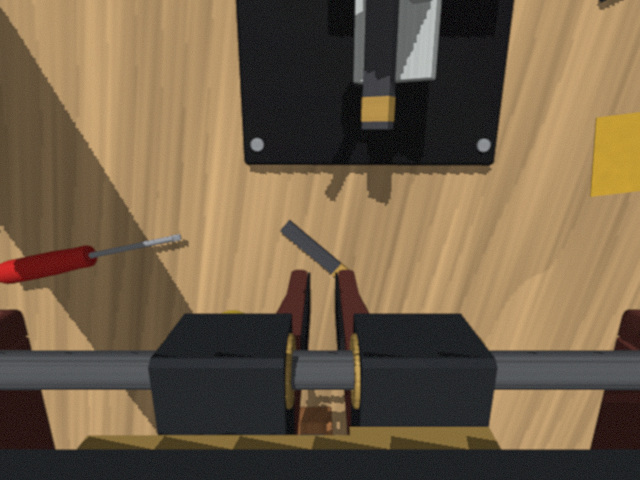

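The wrist view shows the blank's outer end at about (378,129), in line with the prediction and roughly 20 mm short of its final place. Moving over and down.

Request:
carry_out:
  rows:
    - [[0.0104,0.0146,0],[0,0,0],1]
    - [[0.0104,0.0146,0],[0,0,0],1]
    - [[0.0104,0.0146,0],[0,0,0],1]
    - [[0,0,0.018],[0,0,0],1]
    - [[0,0,0.022],[0,0,0],1]
    - [[0,0,0.022],[0,0,0],1]
    - [[0,0,0.022],[0,0,0],1]
    - [[0,0,0.022],[0,0,0],1]
    - [[0,0,0.022],[0,0,0],1]
    - [[0,0,0],[0,0,0],1]
    - [[0,0,0],[0,0,0],1]

```text
t: 3.12
ee_pos: [574.0, -191.2, 68.8]
orientation: [-2.012, -2.409, 0.002]
ft_force: [-0.1, -0.6, 0.7]
width: 0.5
```

```bash
python3 - <<'E'
from h import *
o=readout.get_obs(); print(o['t'],o['ee_pos'],o['ft_force'],o['width'],wh(o['ee_pos']))
im=imaging.get_image('wrist'); cv2.imwrite('pics/w2.png',im[:,:,::-1])
c=cam('wrist',o)
for p in ((0,-85,6),(0,-95,6),(0,-105,12),(0,-105,0),(0,0,131),(0,0,73),(0,45,10)): print(p,proj(c,hw(p)).round())
q=hw((0,-150,6));q[2]=68;delta(q,down(YAW+np.pi/2),o)
E
```

```text
3.1167 [ 573.95771262 -191.21601398   68.77729184] [-0.09286947 -0.58497011  0.66783047] 0.5469463061524465 [  -7.88170223 -151.46062001   -2.41264891]
(0, -85, 6) [[326. 149.]]
(0, -95, 6) [[326. 170.]]
(0, -105, 12) [[319. 193.]]
(0, -105, 0) [[332. 190.]]
(0, 0, 131) [[-197. -517.]]
(0, 0, 73) [[ 189. -187.]]
(0, 45, 10) [[ 321. -222.]]
tool turn [-0.0027 -0.0015  0.0003] deg 0.2 shift AFTER turn (mm) [1.5 2.2 0.8] shift before [1.5 2.2 0.8]
```

View pics/w2.png

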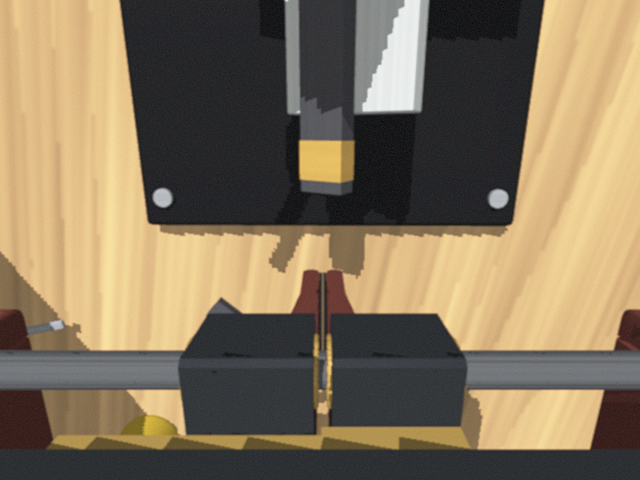

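The blank's end is centred at about (326,192), which puts it at holder y ≈ −105, a gap of about 20 mm. I'll push in steps and watch the force.

Request:
carry_out:
  rows:
    - [[0.006,0.0022,0],[0,0,0],1]
    - [[0.006,0,0],[0,0,0],1]
    - [[0.006,0,0],[0,0,0],1]
    - [[0.006,0,0],[0,0,0],1]
    - [[0.006,0,0],[0,0,0],1]
    - [[0.004,0,0],[0,0,0],1]
    - [[0.003,0,0],[0,0,0],1]
    - [[0.003,0,0],[0,0,0],1]
    - [[0.003,0,0],[0,0,0],1]
    - [[0.003,0,0],[0,0,0],1]
    - [[0.002,0,0],[0,0,0],1]
    - [[0.002,0,0],[0,0,0],1]

```text
t: 4.17
ee_pos: [568.3, -141.6, 69.7]
orientation: [-2.014, -2.411, 0.0]
ft_force: [-0.4, 0.1, -0.2]
width: 0.5
```

```bash
python3 - <<'E'
from h import *
o=readout.get_obs(); print(o['t'],o['ee_pos'],H.T@o['ft_force'],wh(o['ee_pos']))
E
```

```text
4.1667 [ 568.32682821 -141.64218645   69.74069202] [-0.45221158  0.20823787  0.00713764] [  -4.61025789 -101.67435493   -3.32085353]
```

Request:
carry_out:
  rows:
    - [[0.001,0,0],[0,0,0],1]
    - [[0.001,0,0],[0,0,0],1]
    - [[0.001,0,0],[0,0,0],1]
    - [[0.001,0,0],[0,0,0],1]
    - [[0,0,0],[0,0,0],1]

```text
t: 4.58
ee_pos: [567.6, -137.8, 69.7]
orientation: [-2.014, -2.411, 0.0]
ft_force: [-0.3, 0.2, -0.1]
width: 0.0
```

```bash
python3 - <<'E'
from h import *
o=readout.get_obs(); print(o['t'],o['ee_pos'],H.T@o['ft_force'],wh(o['ee_pos']))
im=imaging.get_image('wrist'); cv2.imwrite('pics/w3.png',im[:,:,::-1])
c=cam('wrist',o)
for p in ((0,-85,12),(0,-90,12),(0,45,10)): print(p,proj(c,hw(p)).round())
E
```

```text
4.5833 [ 567.57136587 -137.75787013   69.74171183] [-0.27304486  0.21151061  0.09313829] [ -4.65566489 -97.71762634  -3.29127755]
(0, -85, 12) [[313. 261.]]
(0, -90, 12) [[313. 271.]]
(0, 45, 10) [[314. -46.]]
```

View pics/w3.png

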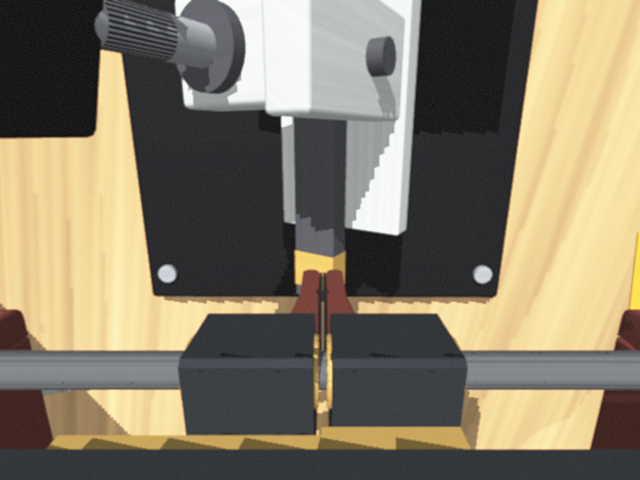

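```bash
python3 - <<'E'
from h import *
o=readout.get_obs()
def back(c,uv,z):
    p,d=ray(c,uv); p=wh(p); d=H.T@d; return (p+d*(z-p[2])/d[2]).round(1)
c3=cam('wrist',o)
o2=dict(ee_pos=np.array([573.958,-191.216,68.777]),orientation=np.array([-2.012,-2.409,0.002]))
c2=cam('wrist',o2)
for n,c,uvs in (('w2',c2,((301,140),(353,140),(301,181),(301,190),(288,113),(420,113))),('w3',c3,((297,252),(344,250),(297,283),(297,292),(285,222),(405,234)))):
    for uv in uvs: print(n,uv,'z12',back(c,uv,12),'z0',back(c,uv,0),'z7',back(c,uv,7))
im=cv2.imread('pics/w3.png')[200:320,240:400]; cv2.imwrite('pics/w3z.png',cv2.resize(im,None,fx=5,fy=5,interpolation=cv2.INTER_CUBIC))
E
```

```text
w2 (301, 140) z12 [ -9.9 -81.2  12. ] z0 [-18.4 -81.4   0. ] z7 [-13.4 -81.3   7. ]
w2 (353, 140) z12 [ 17.  -80.9  12. ] z0 [ 10.7 -81.1   0. ] z7 [ 14.4 -81.    7. ]
w2 (301, 181) z12 [ -10.2 -100.    12. ] z0 [ -18.8 -101.8    0. ] z7 [ -13.8 -100.8    7. ]
w2 (301, 190) z12 [ -10.3 -104.3   12. ] z0 [ -18.8 -106.5    0. ] z7 [ -13.9 -105.2    7. ]
w2 (288, 113) z12 [-17.  -69.2  12. ] z0 [-26.1 -68.4   0. ] z7 [-20.8 -68.8   7. ]
w2 (420, 113) z12 [ 45.1 -70.7  12. ] z0 [ 41.2 -70.1   0. ] z7 [ 43.4 -70.5   7. ]
w3 (297, 252) z12 [ -9.5 -81.9  12. ] z0 [-18.2 -86.7   0. ] z7 [-13.1 -83.9   7. ]
w3 (344, 250) z12 [ 17.2 -76.2  12. ] z0 [ 10.8 -80.6   0. ] z7 [ 14.5 -78.1   7. ]
w3 (297, 283) z12 [ -9.8 -98.7  12. ] z0 [ -18.6 -105.     0. ] z7 [ -13.5 -101.3    7. ]
w3 (297, 292) z12 [  -9.9 -103.7   12. ] z0 [ -18.7 -110.4    0. ] z7 [ -13.6 -106.5    7. ]
w3 (285, 222) z12 [-16.5 -67.3  12. ] z0 [-25.9 -71.    0. ] z7 [-20.4 -68.8   7. ]
w3 (405, 234) z12 [ 45.7 -64.4  12. ] z0 [ 41.6 -67.8   0. ] z7 [ 44.  -65.8   7. ]
```

View pics/w3z.png

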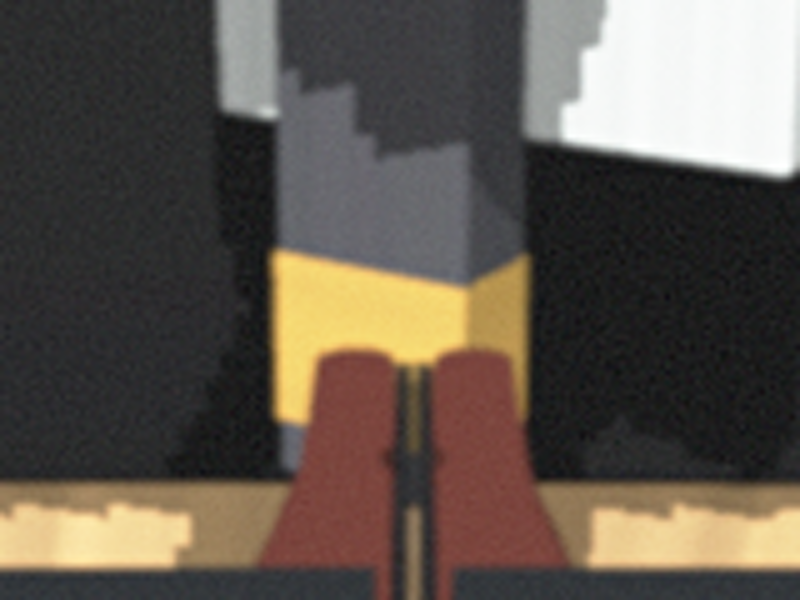

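```bash
python3 - <<'E'
from h import *
o=readout.get_obs(); c=cam('wrist',o); Rc=R.from_rotvec(o['orientation']).as_matrix()
for p in ((0,0,0),(10,0,0),(-10,0,0),(0,13,0),(0,0,-20),(10,0,-20),(10,0,-60)): print(p,proj(c,o['ee_pos']+Rc@np.array(p,float)).round())
for p in ((11,-103,12),(11,-103,0),(-11,-103,12),(-11,-103,0),(11,-88,12),(11,-88,0),(-11,-88,12),(-11,-88,0)): print(p,hw(p).round(),proj(c,hw(p)).round())
print(np.linalg.inv(imaging.camera_params('wrist')['T_tool_cam'])[:3].round(2))
for n in('scene','top'): 
    im=imaging.get_image(n); x0,y0={'top':(270,180),'scene':(250,180)}[n]
    cv2.imwrite(f'pics/{n}3.png',cv2.resize(im[y0:y0+120,x0:x0+160,::-1],None,fx=5,fy=5,interpolation=cv2.INTER_CUBIC))
E
```

```text
(0, 0, 0) [[321. 274.]]
(10, 0, 0) [[321. 256.]]
(-10, 0, 0) [[321. 291.]]
(0, 13, 0) [[345. 274.]]
(0, 0, -20) [[321. 289.]]
(10, 0, -20) [[321. 270.]]
(10, 0, -60) [[321. 308.]]
(11, -103, 12) [ 574. -142.   91.] [[332. 300.]]
(11, -103, 0) [ 580. -141.   81.] [[344. 291.]]
(-11, -103, 12) [ 555. -145.   79.] [[295. 290.]]
(-11, -103, 0) [ 561. -144.   69.] [[308. 283.]]
(11, -88, 12) [ 571. -127.   91.] [[332. 271.]]
(11, -88, 0) [ 577. -126.   81.] [[344. 264.]]
(-11, -88, 12) [ 553. -131.   79.] [[295. 263.]]
(-11, -88, 0) [ 559. -129.   69.] [[308. 256.]]
[[  0.     1.    -0.    -0.48]
 [ -0.96  -0.    -0.27  21.31]
 [ -0.27   0.     0.96 199.15]]
```

View pics/scene3.png

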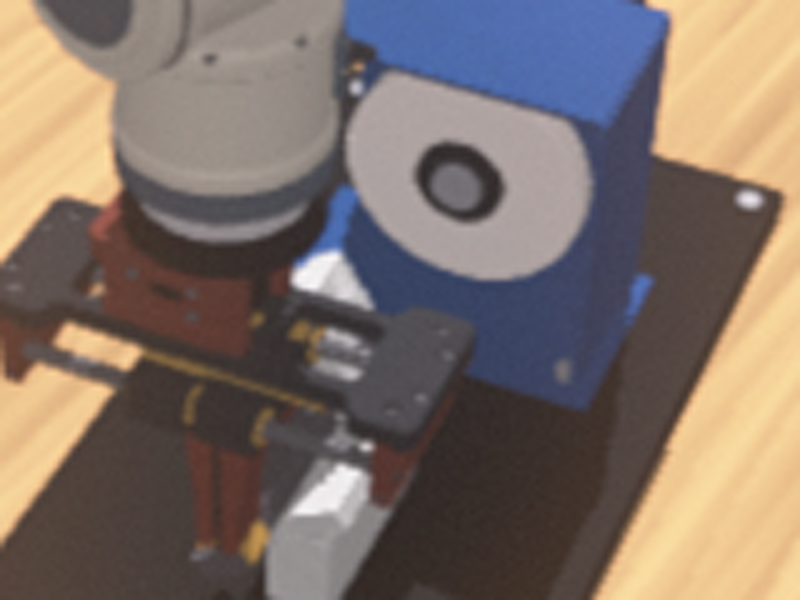

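View pics/top3.png

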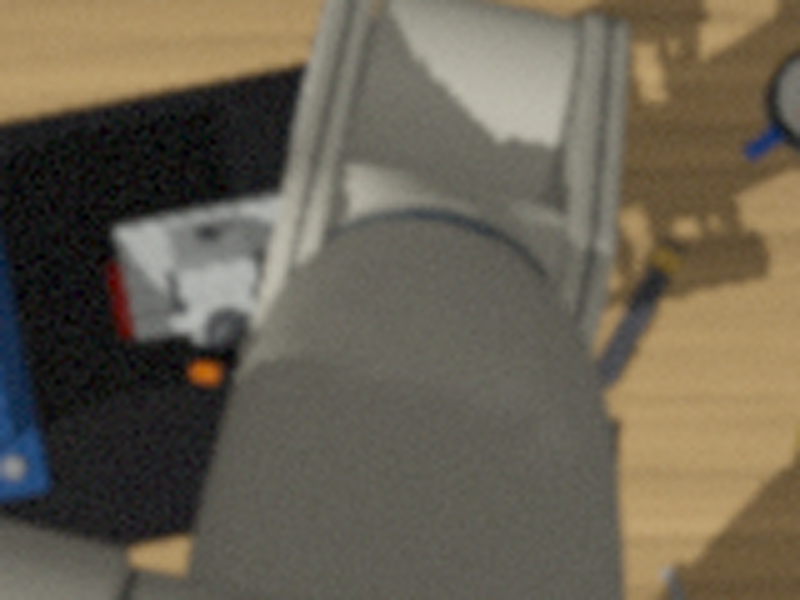

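```bash
python3 - <<'E'
from h import *
o=readout.get_obs(); c=cam('scene'); Rc=R.from_rotvec(o['orientation']).as_matrix()
z=lambda P:((proj(c,P)-[250,180])*5).round()
for p in ((0,0,0),(0,10,0),(0,-10,0),(-10,0,0),(0,0,-20),(0,10,-20),(0,-10,-20)): print('tool',p,z(o['ee_pos']+Rc@np.array(p,float)))
for p in ((11,-103,12),(11,-103,0),(-11,-103,12),(-11,-103,0),(-11,-80,12),(11,-80,12),(-11,-88,12),(38,-70,0)): print(p,z(hw(p)))
print(-c[1].T@c[2])
im=imaging.get_image('scene')[270:310,280:320,::-1]
cv2.imwrite('pics/s4.png',cv2.resize(im,None,fx=14,fy=14,interpolation=cv2.INTER_CUBIC))
E
```

```text
tool (0, 0, 0) [[227. 568.]]
tool (0, 10, 0) [[249. 576.]]
tool (0, -10, 0) [[206. 560.]]
tool (-10, 0, 0) [[217. 585.]]
tool (0, 0, -20) [[227. 536.]]
tool (0, 10, -20) [[249. 543.]]
tool (0, -10, -20) [[205. 528.]]
(11, -103, 12) [[233. 546.]]
(11, -103, 0) [[247. 568.]]
(-11, -103, 12) [[192. 551.]]
(-11, -103, 0) [[206. 572.]]
(-11, -80, 12) [[217. 513.]]
(11, -80, 12) [[257. 508.]]
(-11, -88, 12) [[208. 526.]]
(38, -70, 0) [[332. 507.]]
[ 969.09306303 -682.75785904  839.44104112]
```

View pics/s4.png

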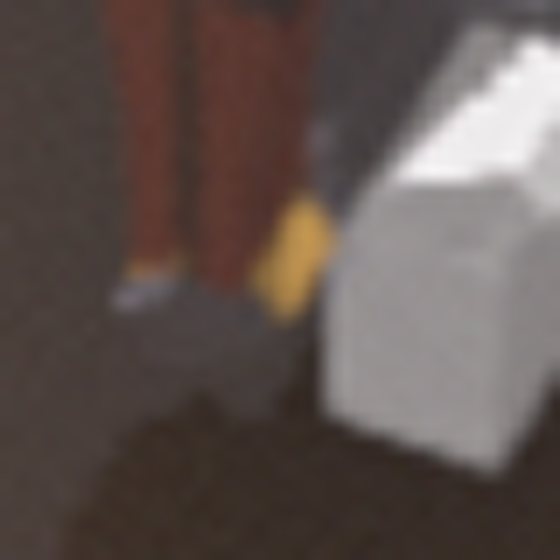

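The pictures disagree with my assumption. The fingertips (scene about (291,288)) show in front of the blank's top face while its end is still at −104, and there was no contact force. I'll back off and measure where the fingertips really end.

Request:
carry_out:
  rows:
    - [[-0.01,0,0],[0,0,0],1]
    - [[-0.01,0,0],[0,0,0],1]
    - [[-0.015,0,0],[0,0,0],1]
    - [[-0.015,0,0],[0,0,0],1]
    - [[0,0,0],[0,0,0],1]
    - [[0,0,0],[0,0,0],1]

```text
t: 5.28
ee_pos: [576.6, -188.6, 69.7]
orientation: [2.017, 2.408, 0.0]
ft_force: [0.0, -0.1, -0.0]
width: 0.6
```

```bash
python3 - <<'E'
from h import *
o=readout.get_obs(); Rc=R.from_rotvec(o['orientation']).as_matrix(); print(o['t'],o['ee_pos'],o['ft_force'],wh(o['ee_pos']))
w=imaging.get_image('wrist'); s=imaging.get_image('scene')
cv2.imwrite('pics/w5.png',w[:,:,::-1])
cv2.imwrite('pics/s5.png',cv2.resize(s[250:330,250:330,::-1],None,fx=7,fy=7,interpolation=cv2.INTER_CUBIC))
c=cam('scene');cw=cam('wrist',o)
for p in ((0,0,0),(10,0,0),(-10,0,0),(0,13,0),(0,-13,0),(0,0,-20),(10,0,-20)):
    P=o['ee_pos']+Rc@np.array(p,float); print(p,((proj(c,P)-250)*7).round(),proj(cw,P).round())
E
```

```text
5.2833 [ 576.60714218 -188.58096703   69.66724515] [ 0.03844013 -0.05054488 -0.01412612] [  -4.80236542 -149.33754925   -3.28741839]
(0, 0, 0) [[239. 429.]] [[321. 274.]]
(10, 0, 0) [[255. 404.]] [[321. 256.]]
(-10, 0, 0) [[223. 454.]] [[321. 291.]]
(0, 13, 0) [[280. 444.]] [[345. 274.]]
(0, -13, 0) [[198. 414.]] [[297. 274.]]
(0, 0, -20) [[237. 383.]] [[321. 289.]]
(10, 0, -20) [[253. 359.]] [[321. 270.]]
```

View pics/s5.png

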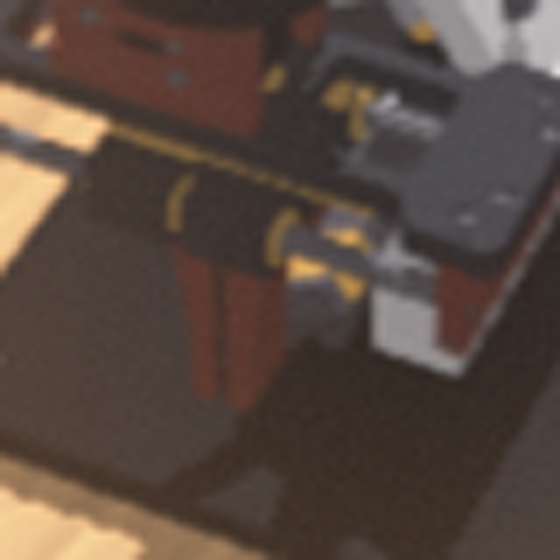

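View pics/w5.png

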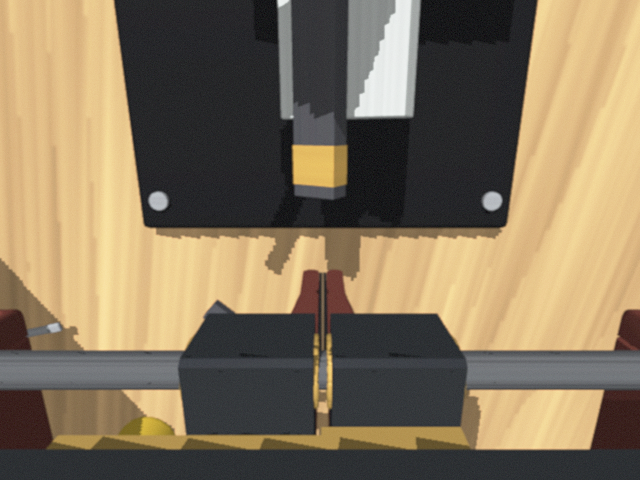

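In free air both views put the finger ends about 20 mm behind the reported TCP (wrist nose row 270, scene tips about (282,308)). The earlier pass therefore ran just over the blank. I'll lower by 20 mm and push again.

Request:
carry_out:
  rows:
    - [[0,0,0.01],[0,0,0],1]
    - [[0,0,0.011],[0,0,0],1]
    - [[0.006,0,0],[0,0,0],1]
    - [[0.006,0,0],[0,0,0],1]
    - [[0.006,0,0],[0,0,0],1]
    - [[0.006,0,0],[0,0,0],1]
    - [[0.004,0,0],[0,0,0],1]
    - [[0.003,0,0],[0,0,0],1]
    - [[0.003,0,0],[0,0,0],1]
    - [[0.003,0,0],[0,0,0],1]
    - [[0.003,0,0],[0,0,0],1]

```text
t: 6.3
ee_pos: [569.6, -147.8, 49.0]
orientation: [2.014, 2.41, 0.0]
ft_force: [0.3, -3.0, 1.3]
width: 0.0
```

```bash
python3 - <<'E'
from h import *
o=readout.get_obs(); Rc=R.from_rotvec(o['orientation']).as_matrix(); print(o['t'],o['ee_pos'],H.T@o['ft_force'],wh(o['ee_pos']))
w=imaging.get_image('wrist')
cv2.imwrite('pics/w6.png',w[:,:,::-1])
E
```

```text
6.3 [ 569.58063489 -147.78328376   49.03244023] [ 0.43425735 -3.04205941  1.24355943] [ -15.4617237  -107.94048066  -20.9588284 ]
```

View pics/w6.png

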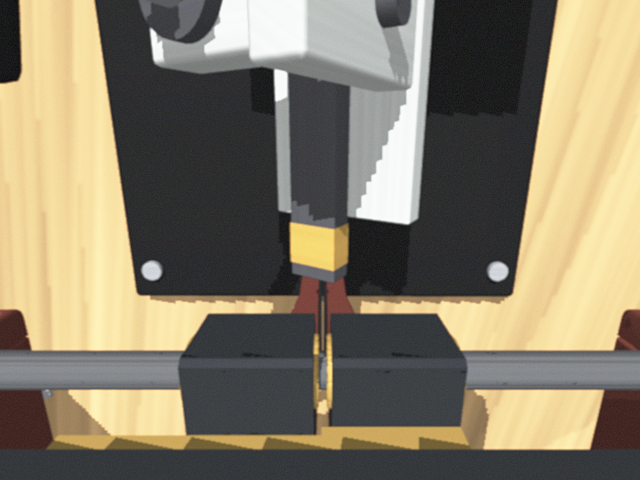

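Now it is pushing: friction is about 3 N and the band (row 225) has closed on the trough end. Continuing.

Request:
carry_out:
  rows:
    - [[0.002,0,0],[0,0,0],1]
    - [[0.002,0,0],[0,0,0],1]
    - [[0.002,0,0],[0,0,0],1]
    - [[0.0015,0,0],[0,0,0],1]
    - [[0.0015,0,0],[0,0,0],1]
    - [[0.001,0,0],[0,0,0],1]

```text
t: 6.85
ee_pos: [567.9, -138.0, 49.0]
orientation: [2.014, 2.41, 0.0]
ft_force: [-0.4, -5.1, 3.0]
width: 0.6
```

```bash
python3 - <<'E'
from h import *
o=readout.get_obs(); print(o['t'],H.T@o['ft_force'],wh(o['ee_pos']))
E
```

```text
6.85 [ 0.47839331 -4.90892899  3.2358282 ] [-15.43123231 -97.99271013 -21.03142906]
```

Request:
carry_out:
  rows:
    - [[0.001,0,0],[0,0,0],1]
    - [[0.001,0,0],[0,0,0],1]

```text
t: 7.02
ee_pos: [567.5, -136.1, 49.0]
orientation: [2.014, 2.41, 0.0]
ft_force: [0.0, -8.7, 4.7]
width: 0.4
```

Request:
carry_out:
  rows:
    - [[0.001,0,0],[0,0,0],1]

```text
t: 7.1
ee_pos: [567.6, -136.0, 49.0]
orientation: [2.012, 2.41, -0.001]
ft_force: [-0.3, -14.9, 1.6]
width: 0.3
```

Request:
carry_out:
  rows:
    - [[0.0005,0,0],[0,0,0],1]
    - [[0,0,0],[0,0,0],1]

```text
t: 7.27
ee_pos: [567.6, -136.1, 49.0]
orientation: [2.012, 2.41, -0.002]
ft_force: [-0.7, -12.4, 1.8]
width: 0.3
```

The force climbed to 12–15 N and the tool stopped moving, so the blank looks to be on the stop. Checking with a picture.

```bash
python3 - <<'E'
from h import *
o=readout.get_obs(); print(o['t'],H.T@o['ft_force'],wh(o['ee_pos']))
w=imaging.get_image('wrist')
cv2.imwrite('pics/w7.png',w[:,:,::-1]); c=cam('wrist',o)
for p in ((-11,-85,12),(11,-85,12),(11,-85,0),(-11,-62,12),(11,-62,12)): print(p,proj(c,hw(p)).round())
t=imaging.get_image('top'); cv2.imwrite('pics/t7.png',cv2.resize(t[200:280,270:370,::-1],None,fx=7,fy=7,interpolation=cv2.INTER_CUBIC))
E
```

```text
7.2667 [ -1.48665188 -12.1070545    3.04309038] [-15.35834314 -96.06227092 -21.02484876]
(-11, -85, 12) [[291. 276.]]
(11, -85, 12) [[333. 287.]]
(11, -85, 0) [[346. 277.]]
(-11, -62, 12) [[290. 227.]]
(11, -62, 12) [[333. 234.]]
```

View pics/w7.png

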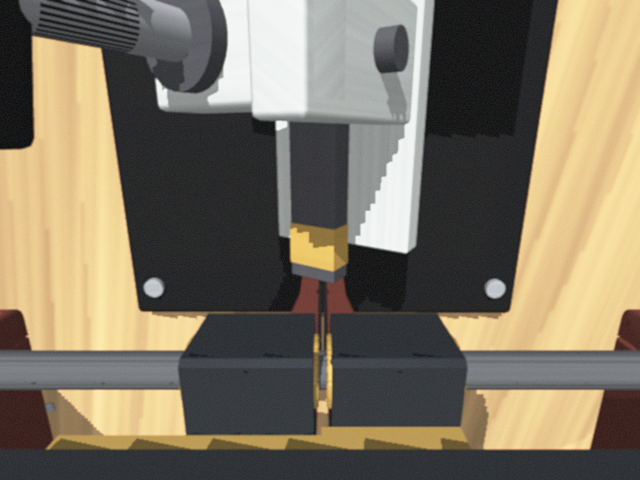

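View pics/t7.png

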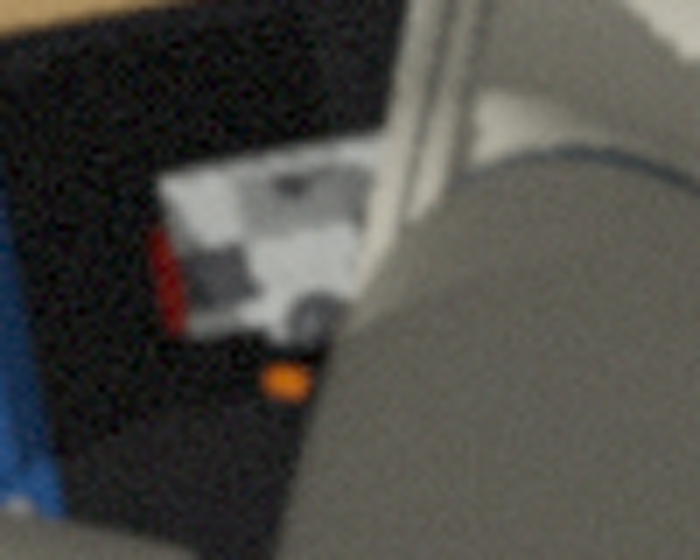

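In the wrist view the blank's end sits at about (291,272), within a few pixels of where a seated blank should be. The top view shows the dark bar touching the red stop. I'll retreat and then reorient for the handle.

Request:
carry_out:
  rows:
    - [[-0.003,0,0],[0,0,0],1]
    - [[-0.01,0,0],[0,0,0],1]
    - [[-0.015,0,0],[0,0,0],1]
    - [[-0.02,0,0],[0,0,0],1]
    - [[0,0,-0.03],[0,0,0],0]
    - [[0,0,-0.04],[0,0,0],0]
    - [[0,0,-0.04],[0,0,0],0]
    - [[0,0,-0.04],[0,0,0],0]
    - [[0,0,-0.04],[0,0,0],0]
    - [[0,0,-0.04],[0,0,0],0]
    - [[0,0,-0.02],[0,0,0],0]

```text
t: 8.28
ee_pos: [577.2, -182.9, 304.3]
orientation: [2.011, 2.406, 0.004]
ft_force: [1.5, -0.6, 0.7]
width: 43.5
```

```bash
cat >> h.py <<'E'
def tilt(ang):
    return R.from_rotvec(-a*M[:,1]).as_matrix()@down(ang)
E
python3 - <<'E'
from h import *
o=readout.get_obs(); print(o['t'],o['ee_pos'],wh(o['ee_pos']),o['qpos'].round(3))
w=imaging.get_image('wrist')
cv2.imwrite('pics/w8.png',w[:,:,::-1]); c=cam('wrist',o)
for p in ((-11,-85,12),(11,-85,12),(0,0,131),(0,27,131),(0,45,10)): print(p,proj(c,hw(p)).round())
Rt=tilt(YAW+np.pi/2); print(Rt[:,2],-H[:,2])
delta(hw((0,0,200)),Rt,o)
E
```

```text
8.2833 [ 577.1916405  -182.85289847  304.25587787] [ 120.86050602 -143.80411381  194.81155397] [-3.270e-01  2.900e-01  1.572e+00  1.000e-03  1.274e+00 -5.060e-01]
(-11, -85, 12) [[307. 146.]]
(11, -85, 12) [[324. 146.]]
(0, 0, 131) [[228.  34.]]
(0, 27, 131) [[226.  -8.]]
(0, 45, 10) [[316.  10.]]
[ 0.52150885  0.09403693 -0.8480481 ] [ 0.52150885  0.09403693 -0.8480481 ]
tool turn [-0.5528  0.0024  0.0009] deg 31.7 shift AFTER turn (mm) [ 143.8 -120.9   -5.2] shift before [ 144.  -105.6   58.7]
```

View pics/w8.png

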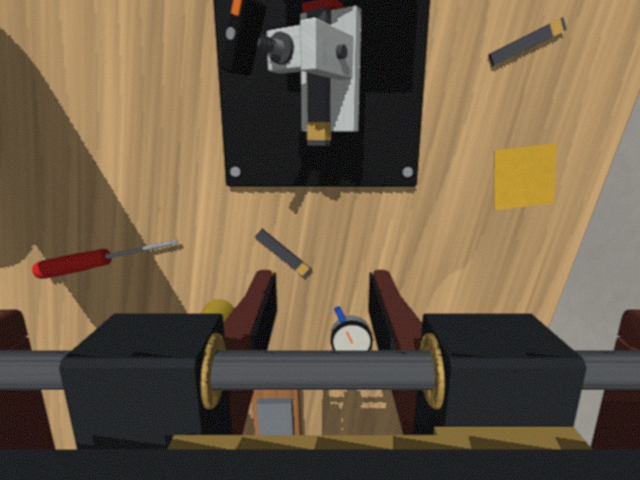

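Request:
carry_out:
  rows:
    - [[0,0,0],[-0.111,0,0],0]
    - [[0,0,0],[-0.111,0,0],0]
    - [[0,0,0],[-0.111,0,0],0]
    - [[0,0,0],[-0.111,0,0],0]
    - [[0,0,0],[-0.109,0,0],0]
    - [[0.019,-0.02,0],[0,0,0],0]
    - [[0.019,-0.02,0],[0,0,0],0]
    - [[0.019,-0.02,0],[0,0,0],0]
    - [[0.019,-0.02,0],[0,0,0],0]
    - [[0.019,-0.02,0],[0,0,0],0]
    - [[0.019,-0.02,0],[0,0,0],0]
    - [[0,0,0],[0,0,0],0]

```text
t: 9.33
ee_pos: [449.6, -84.8, 232.2]
orientation: [1.752, 2.098, 0.593]
ft_force: [-0.6, 1.1, -1.0]
width: 87.6
```

```bash
python3 - <<'E'
from h import *
o=readout.get_obs(); print(o['t'],o['ee_pos'],wh(o['ee_pos']),o['qpos'].round(3),o['width'])
w=imaging.get_image('wrist')
cv2.imwrite('pics/w9.png',w[:,:,::-1]); c=cam('wrist',o)
for p in ((0,0,131),(0,27,131),(6,-27,131),(0,0,73)): print(p,proj(c,hw(p)).round())
delta(hw((0,0,150)),tilt(YAW+np.pi/2),o)
E
```

```text
9.3333 [449.59190814 -84.83669786 232.24993086] [ -9.03960646 -24.70030463 191.07429542] [-0.438 -0.064  2.288  0.626  0.546 -1.097] 87.59527816146796
(0, 0, 131) [[336. 208.]]
(0, 27, 131) [[337. 167.]]
(6, -27, 131) [[345. 246.]]
(0, 0, 73) [[335. 194.]]
tool turn [-0.0112 -0.0046 -0.0008] deg 0.7 shift AFTER turn (mm) [24.7  9.  41.1] shift before [24.5  9.5 41.1]
```

View pics/w9.png

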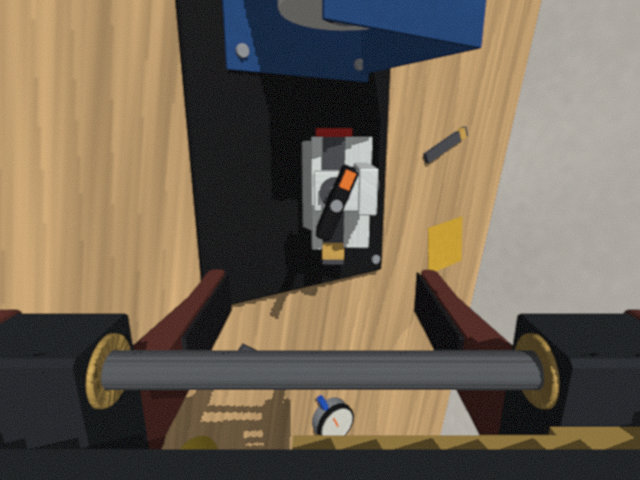

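The wrist view shows the handle's centre dot at (336,206), against a prediction of (336,208), and the orange mark at (348,179). The handle is turned about 0.4 rad clockwise from holder y. Measuring it precisely.

```bash
cat >> h.py <<'E'
def back(c,uv,z):
    p,d=ray(c,uv); p=wh(p); d=H.T@d; return (p+d*(z-p[2])/d[2])
def mark(im,c,z,box=None):
    hsv=cv2.cvtColor(im,cv2.COLOR_RGB2HSV); m=((hsv[:,:,0]<14)&(hsv[:,:,0]>5)&(hsv[:,:,1]>200)&(hsv[:,:,2]>150)).astype(np.uint8)
    n,l,s,ce=cv2.connectedComponentsWithStats(m)
    for i in range(1,n):
        if s[i,4]>15: print('mark',s[i,4],ce[i].round(1),back(c,ce[i],z).round(1))
E
python3 - <<'E'
from h import *
im=cv2.imread('pics/w9.png')[:,:,::-1]
o=readout.get_obs(); c=cam('wrist',o)
mark(im,c,130); print(back(c,(336,206),130))
delta(hw((0,0,150)),tilt(YAW+np.pi/2),o)
cv2.imwrite('pics/w9z.png',cv2.resize(cv2.imread('pics/w9.png')[120:270,270:410],None,fx=4,fy=4,interpolation=cv2.INTER_CUBIC))
E
```

```text
[  3.05145045  -1.44438039 130.        ]
tool turn [-0.0081 -0.0021 -0.0002] deg 0.5 shift AFTER turn (mm) [26.9  5.9 41.4] shift before [26.8  6.2 41.4]
```

View pics/w9z.png

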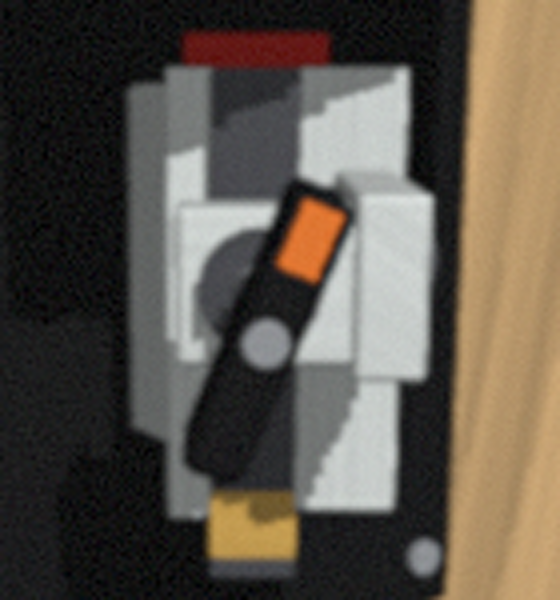

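The zoom gives a handle angle of 0.42 rad (mark at (312,240), dot (266,345), far end (213,462)), and the blank's top end visibly touches the red stop. Aligning over the handle.

Request:
carry_out:
  rows:
    - [[0.009,0.002,0],[-0.008,-0.002,0],0]
    - [[0.009,0.002,0],[0,0,0],0]
    - [[0.009,0.002,0],[0,0,0],0]
    - [[0,0,0.01],[0,0,0.105],0]
    - [[0,0,0.01],[0,0,0.105],0]
    - [[0,0,0.01],[0,0,0.105],0]
    - [[0,0,0.01],[0,0,0.105],0]
    - [[0,0,0.01],[0,0,0],0]
    - [[0,0,0],[0,0,0],0]
    - [[0,0,0],[0,0,0],0]
    - [[0,0,0],[0,0,0],0]

```text
t: 10.3
ee_pos: [481.8, -56.0, 197.0]
orientation: [2.197, 1.721, 0.71]
ft_force: [-0.2, -0.2, 0.8]
width: 88.3
```

```bash
python3 - <<'E'
from h import *
o=readout.get_obs(); print(o['t'],o['ee_pos'],wh(o['ee_pos']),o['qpos'].round(3),o['width'])
w=imaging.get_image('wrist')
cv2.imwrite('pics/w10.png',w[:,:,::-1]); c=cam('wrist',o)
mark(w,c,130)
for p in ((0,0,130),(0,0,73)): print(p,proj(c,hw(p)).round())
delta(hw((0,0,88)),tilt(YAW+np.pi/2-.42),o)
E
```

```text
10.3 [481.79679552 -56.02371144 197.00175885] [  3.49562269  -2.05953713 141.67753172] [-0.314  0.046  2.3    0.736  0.381 -0.706] 88.28097168078352
(0, 0, 130) [[316. 266.]]
(0, 0, 73) [[317. 238.]]
tool turn [0.0035 0.0008 0.0007] deg 0.2 shift AFTER turn (mm) [ 0.5 -4.  53.7] shift before [ 0.5 -4.2 53.7]
```

View pics/w10.png

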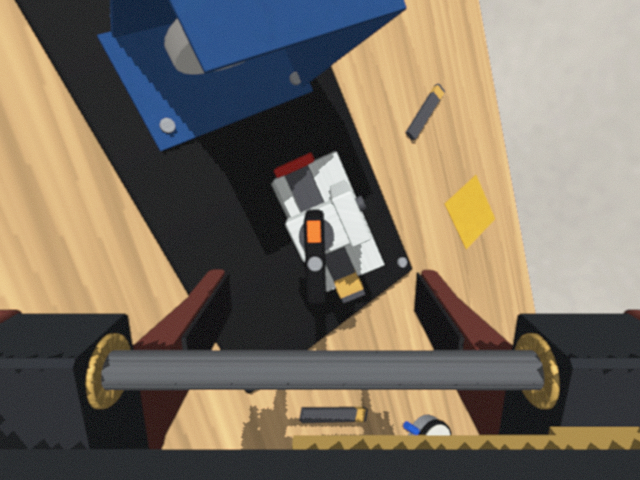

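The handle now stands vertical in the image with its dot at (316,264), so alignment is good once I shift y by −4 mm. Descending.

Request:
carry_out:
  rows:
    - [[0,-0.004,0.006],[0,0,0],0]
    - [[0,0,0.008],[0,0,0],0]
    - [[0,0,0.008],[0,0,0],0]
    - [[0,0,0.008],[0,0,0],0]
    - [[0,0,0.008],[0,0,0],0]
    - [[0,0,0.008],[0,0,0],0]
    - [[0,0,0.008],[0,0,0],0]
    - [[0,0,0],[0,0,0],0]
    - [[0,0,0],[0,0,0],0]

```text
t: 11.1
ee_pos: [506.3, -49.6, 149.2]
orientation: [2.197, 1.722, 0.71]
ft_force: [0.4, 0.5, -0.1]
width: 87.9
```

```bash
python3 - <<'E'
from h import *
o=readout.get_obs(); print(o['t'],o['ee_pos'],wh(o['ee_pos']),o['qpos'].round(3),o['ft_force'],o['moment'])
w=imaging.get_image('wrist')
cv2.imwrite('pics/w11.png',w[:,:,::-1]); c=cam('wrist',o)
s=imaging.get_image('scene')
cv2.imwrite('pics/s11.png',cv2.resize(s[180:300,220:380,::-1],None,fx=5,fy=5,interpolation=cv2.INTER_CUBIC))
delta(hw((0,0,88)),tilt(YAW+np.pi/2-.42),o)
E
```

```text
11.1 [506.29504181 -49.56274604 149.21942512] [-4.06884612e-01 -4.84555497e-02  8.77721929e+01] [-0.274  0.193  2.297  1.052  0.269 -1.006] [ 0.37937331  0.54992767 -0.13237772] [-0.11588664  0.19207539 -0.01641366]
tool turn [0.0032 0.0005 0.0005] deg 0.2 shift AFTER turn (mm) [ 0.2  0.4 -0.2] shift before [ 0.2  0.4 -0.2]
```

View pics/w11.png

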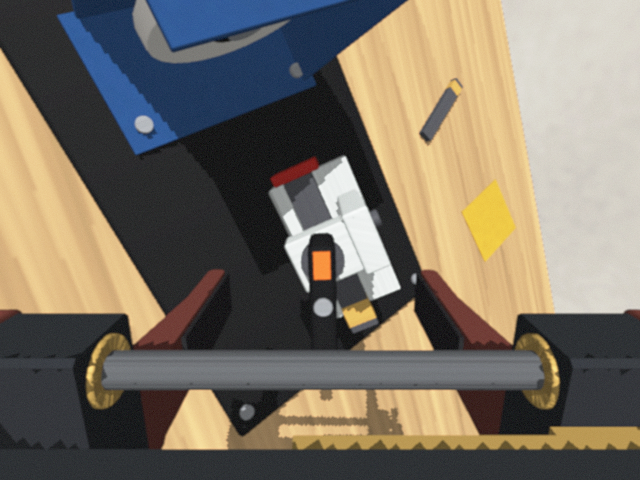

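View pics/s11.png

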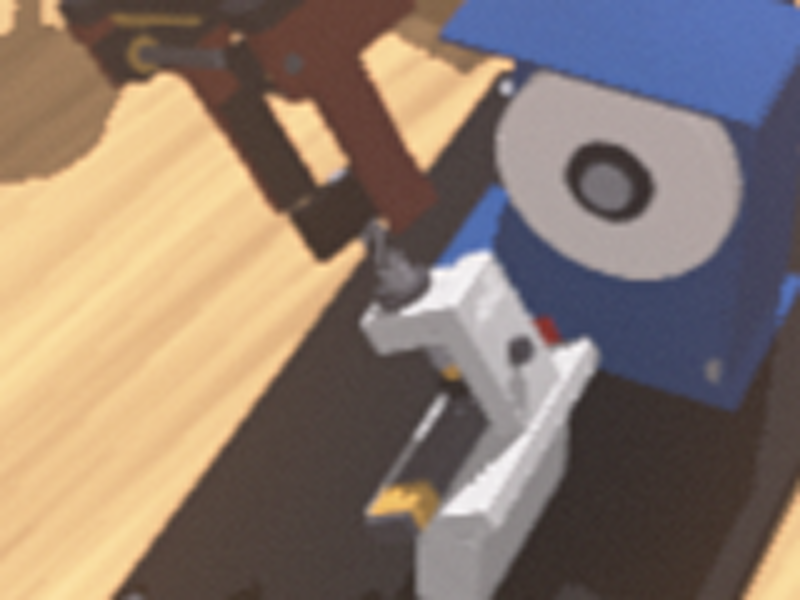

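The fingers straddle the handle in both views (wrist dot at (322,307), centred). Closing.

Request:
carry_out:
  rows:
    - [[0,0,0],[0,0,0],1]
    - [[0,0,0],[0,0,0],1]
    - [[0,0,0],[0,0,0],1]
    - [[0,0,0],[0,0,0],1]
    - [[0,0,0],[0,0,0],1]
    - [[0,0,0],[0,0,0],1]
    - [[0,0,0],[0,0,0],1]
    - [[0,0,0],[0,0,0],1]
    - [[0,0,0],[0,0,0],1]
    - [[0,0,0],[0,0,0],1]
    - [[0,0,0],[0,0,0],1]
    - [[0,0,0],[0,0,0],1]

```text
t: 12.2
ee_pos: [506.4, -49.6, 149.0]
orientation: [2.197, 1.721, 0.71]
ft_force: [5.1, 0.2, -1.2]
width: 11.9
```

```bash
cat > m.py <<'E'
from h import *
o=readout.get_obs(); print('t',o['t'],'hold',wh(o['ee_pos']).round(2),'q456',o['qpos'][3:].round(3),'w',round(o['width'],2),'F',(H.T@o['ft_force']).round(2),'Mh',(H.T@o['moment']).round(4),'jt6',o['joint_torque'].round(3)[3:])
Rc=R.from_rotvec(o['orientation']).as_matrix(); x=H.T@Rc[:,0]; print('cw angle from hy',np.arctan2(x[0],x[1]).round(4))
E
python3 m.py; python3 m.py|head -1
```

```text
t 12.2 hold [-4.200e-01 -6.000e-02  8.755e+01] q456 [ 1.054  0.268 -1.008] w 11.85 F [ 3.63 -0.7  -3.74] Mh [-0.1162 -0.3556  0.1549] jt6 [0.379 0.281 0.128]
cw angle from hy 0.4196
t 12.2 hold [-4.200e-01 -6.000e-02  8.755e+01] q456 [ 1.054  0.268 -1.008] w 11.85 F [ 3.63 -0.7  -3.74] Mh [-0.1162 -0.3556  0.1549] jt6 [0.379 0.281 0.128]
```

The handle is gripped (width 11.9). Turning it in small steps with the thread's descent, logging torque.

Request:
carry_out:
  rows:
    - [[0,0,0.00024],[0,0,0.1],1]
    - [[0,0,0.00024],[0,0,0.1],1]
    - [[0,0,0.00024],[0,0,0.1],1]

```text
t: 12.45
ee_pos: [506.8, -49.5, 148.4]
orientation: [2.488, 1.399, 0.776]
ft_force: [1.0, -0.1, 0.6]
width: 11.4
```

```bash
python3 m.py
```

```text
t 12.45 hold [-4.100e-01 -3.000e-02  8.679e+01] q456 [ 1.059  0.267 -0.708] w 11.39 F [ 1.14 -0.28  0.01] Mh [-0.0402  0.1502  0.1606] jt6 [ 0.63  -0.193 -1.431]
cw angle from hy 0.7242
```

Request:
carry_out:
  rows:
    - [[0,0,0.00024],[0,0,0.1],1]

```text
t: 12.53
ee_pos: [506.9, -49.4, 148.2]
orientation: [2.575, 1.283, 0.795]
ft_force: [0.5, 0.1, 0.1]
width: 11.7
```

```bash
python3 m.py
```

```text
t 12.5333 hold [-4.200e-01 -1.000e-02  8.655e+01] q456 [ 1.061  0.267 -0.61 ] w 11.72 F [ 0.49  0.   -0.16] Mh [-0.0149  0.129   0.1457] jt6 [ 0.632 -0.213 -1.419]
cw angle from hy 0.8242
```

Request:
carry_out:
  rows:
    - [[0,0,0.00024],[0,0,0.1],1]

```text
t: 12.62
ee_pos: [507.0, -49.4, 148.0]
orientation: [2.657, 1.162, 0.812]
ft_force: [-0.4, 0.8, -0.9]
width: 11.9
```

```bash
python3 m.py
```

```text
t 12.6167 hold [-4.40e-01  1.00e-02  8.63e+01] q456 [ 1.062  0.267 -0.512] w 11.91 F [-0.67  0.82 -0.62] Mh [-0.0097  0.1536  0.1058] jt6 [ 0.632 -0.236 -1.42 ]
cw angle from hy 0.9242
```

Request:
carry_out:
  rows:
    - [[0,0,0.00024],[0,0,0.1],1]

```text
t: 12.7
ee_pos: [507.1, -49.3, 147.7]
orientation: [2.734, 1.036, 0.828]
ft_force: [1.5, -0.5, -0.7]
width: 12.0
```

```bash
python3 m.py
```

```text
t 12.7 hold [-5.100e-01  3.000e-02  8.607e+01] q456 [ 1.064  0.266 -0.413] w 11.98 F [ 0.79 -0.77 -1.37] Mh [0.0084 0.099  0.1088] jt6 [ 0.631 -0.263 -1.422]
cw angle from hy 1.0242
```

Request:
carry_out:
  rows:
    - [[0,0,0.00024],[0,0,0.1],1]

```text
t: 12.78
ee_pos: [507.2, -49.3, 147.5]
orientation: [2.806, 0.906, 0.842]
ft_force: [0.7, -0.4, -1.3]
width: 11.7
```

```bash
python3 m.py
```

```text
t 12.7833 hold [-5.300e-01  8.000e-02  8.582e+01] q456 [ 1.066  0.266 -0.315] w 11.73 F [-0.18 -0.53 -1.42] Mh [0.009  0.1623 0.0801] jt6 [ 0.628 -0.293 -1.426]
cw angle from hy 1.1241
```

Request:
carry_out:
  rows:
    - [[0,0,0.00024],[0,0,0.1],1]

```text
t: 12.87
ee_pos: [507.3, -49.2, 147.3]
orientation: [2.872, 0.771, 0.854]
ft_force: [0.3, -0.3, 0.0]
width: 12.0
```

```bash
python3 m.py
```

```text
t 12.8667 hold [-0.54  0.1  85.59] q456 [ 1.068  0.266 -0.217] w 12.02 F [ 0.18 -0.35 -0.07] Mh [0.0363 0.1279 0.1089] jt6 [ 0.625 -0.327 -1.429]
cw angle from hy 1.2242
```

Request:
carry_out:
  rows:
    - [[0,0,0.00024],[0,0,0.1],1]

```text
t: 12.95
ee_pos: [507.4, -49.2, 147.1]
orientation: [2.932, 0.632, 0.864]
ft_force: [1.6, 0.6, -0.6]
width: 11.8
```

```bash
python3 m.py
```

```text
t 12.95 hold [-0.51  0.12 85.35] q456 [ 1.069  0.266 -0.119] w 11.85 F [ 1.06  0.32 -1.42] Mh [0.0552 0.164  0.1026] jt6 [ 0.62  -0.363 -1.432]
cw angle from hy 1.3241
```

Request:
carry_out:
  rows:
    - [[0,0,0.00024],[0,0,0.1],1]

```text
t: 13.03
ee_pos: [507.5, -49.1, 146.9]
orientation: [-2.972, -0.487, -0.868]
ft_force: [0.5, 0.4, 0.1]
width: 11.8
```

```bash
python3 m.py
```

```text
t 13.0333 hold [-0.58  0.16 85.1 ] q456 [ 1.071  0.265 -0.02 ] w 11.77 F [ 0.53  0.33 -0.26] Mh [0.1059 0.1932 0.0683] jt6 [ 0.614 -0.402 -1.436]
cw angle from hy 1.4242
```

Request:
carry_out:
  rows:
    - [[0,0,0.00024],[0,0,0.1],1]
    - [[0,0,0.00024],[0,0,0.1],1]

```text
t: 13.2
ee_pos: [507.8, -49.0, 146.5]
orientation: [-2.954, -0.184, -0.847]
ft_force: [0.9, 1.5, -0.0]
width: 11.9
```

```bash
python3 m.py
```

```text
t 13.2 hold [-0.55  0.21 84.63] q456 [1.075 0.265 0.176] w 11.92 F [ 0.98  1.34 -0.64] Mh [0.181  0.1719 0.1546] jt6 [ 0.598 -0.486 -1.443]
cw angle from hy 1.6241
```

Request:
carry_out:
  rows:
    - [[0,0,0.00024],[0,0,0.1],1]
    - [[0,0,0.00024],[0,0,0.1],1]

```text
t: 13.37
ee_pos: [508.0, -48.9, 146.0]
orientation: [-2.909, 0.11, -0.819]
ft_force: [0.9, 1.0, -0.2]
width: 11.9
```

```bash
python3 m.py
```

```text
t 13.3667 hold [-0.59  0.31 84.14] q456 [1.079 0.264 0.373] w 11.87 F [ 0.77  0.81 -0.74] Mh [0.2175 0.1002 0.115 ] jt6 [ 0.578 -0.575 -1.45 ]
cw angle from hy 1.8241
```

Request:
carry_out:
  rows:
    - [[0,0,0.00024],[0,0,0.1],1]
    - [[0,0,0.00024],[0,0,0.1],1]

```text
t: 13.53
ee_pos: [508.2, -48.8, 145.7]
orientation: [-2.838, 0.393, -0.785]
ft_force: [-1.5, 0.8, 3.5]
width: 12.0
```

```bash
python3 m.py
```

```text
t 13.5333 hold [-0.58  0.37 83.71] q456 [1.082 0.264 0.569] w 12.02 F [0.71 1.06 3.66] Mh [0.2701 0.1981 0.106 ] jt6 [ 0.596 -0.701 -1.435]
cw angle from hy 2.0241
```

Request:
carry_out:
  rows:
    - [[0,0,0.00024],[0,0,0.1],1]
    - [[0,0,0.00024],[0,0,0.1],1]

```text
t: 13.7
ee_pos: [508.5, -48.7, 145.3]
orientation: [-2.743, 0.664, -0.744]
ft_force: [0.2, 0.3, 1.9]
width: 11.4
```

```bash
python3 m.py
```

```text
t 13.7 hold [-0.54  0.44 83.26] q456 [1.086 0.263 0.766] w 11.41 F [1.2  0.22 1.49] Mh [0.3547 0.0914 0.1528] jt6 [ 0.574 -0.773 -1.431]
cw angle from hy 2.224
```

Request:
carry_out:
  rows:
    - [[0,0,0.00024],[0,0,0.1],1]

```text
t: 13.78
ee_pos: [508.6, -48.6, 145.1]
orientation: [-2.686, 0.794, -0.722]
ft_force: [-0.5, 1.1, 1.6]
width: 12.0
```

```bash
python3 m.py
```

```text
t 13.7833 hold [-0.51  0.49 83.04] q456 [1.088 0.263 0.864] w 11.98 F [0.54 1.14 1.5 ] Mh [0.405  0.1454 0.1123] jt6 [ 0.564 -0.814 -1.432]
cw angle from hy 2.3239
```

Request:
carry_out:
  rows:
    - [[0,0,0.00024],[0,0,0.1],1]

```text
t: 13.87
ee_pos: [508.8, -48.6, 145.0]
orientation: [-2.625, 0.921, -0.698]
ft_force: [-0.2, 1.8, 2.0]
width: 11.5
```

```bash
python3 m.py
```

```text
t 13.8667 hold [-0.45  0.47 82.82] q456 [1.089 0.262 0.962] w 11.48 F [1.2  1.75 1.64] Mh [0.407  0.0658 0.0415] jt6 [ 0.553 -0.853 -1.434]
cw angle from hy 2.4239
```

Request:
carry_out:
  rows:
    - [[0,0,0.00024],[0,0,0.1],1]

```text
t: 13.95
ee_pos: [508.9, -48.5, 144.8]
orientation: [-2.559, 1.044, -0.673]
ft_force: [0.0, 1.1, 2.3]
width: 11.5
```

```bash
python3 m.py
```

```text
t 13.95 hold [-0.46  0.51 82.58] q456 [1.091 0.262 1.061] w 11.55 F [1.42 1.09 1.87] Mh [0.4238 0.0529 0.1265] jt6 [ 0.542 -0.889 -1.434]
cw angle from hy 2.5239
```

Request:
carry_out:
  rows:
    - [[0,0,0.00024],[0,0,0.1],1]

```text
t: 14.03
ee_pos: [509.0, -48.5, 144.6]
orientation: [-2.487, 1.163, -0.647]
ft_force: [-0.5, 2.2, 2.6]
width: 12.2
```

```bash
python3 m.py
python3 - <<'E'
from h import *
s=imaging.get_image('scene')
cv2.imwrite('pics/s12.png',cv2.resize(s[220:300,270:350,::-1],None,fx=7,fy=7,interpolation=cv2.INTER_CUBIC))
p=cv2.imread('pics/scene0.png')
cv2.imwrite('pics/s0p.png',cv2.resize(p[220:300,270:350],None,fx=7,fy=7,interpolation=cv2.INTER_CUBIC))
E
```

```text
t 14.0333 hold [-0.45  0.54 82.34] q456 [1.093 0.262 1.159] w 12.17 F [1.31 2.23 2.3 ] Mh [0.4749 0.0201 0.1282] jt6 [ 0.532 -0.921 -1.434]
cw angle from hy 2.6238
```

View pics/s12.png

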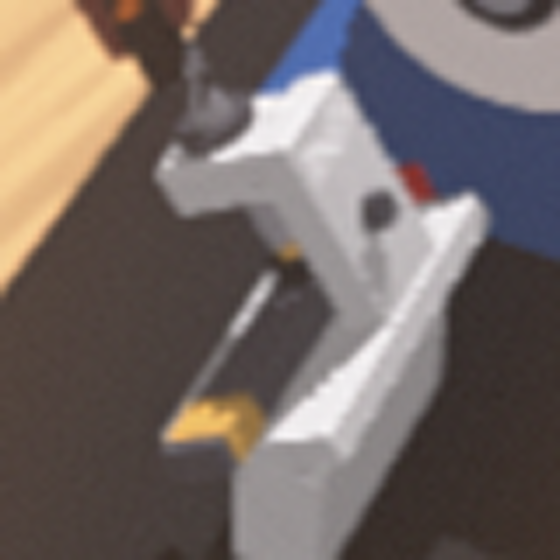

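View pics/s0p.png

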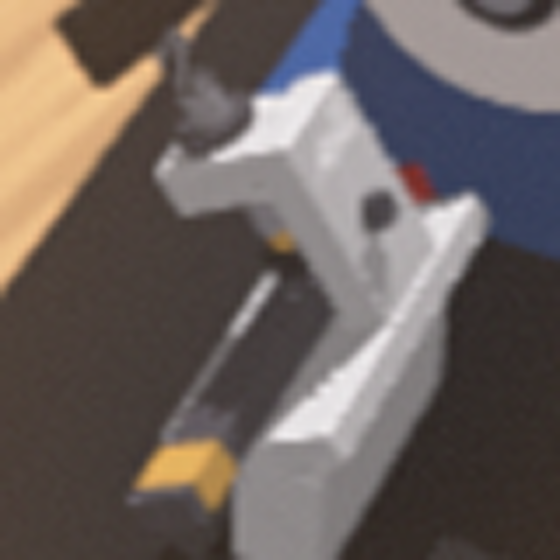

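The scene zoom shows the brass pad carrier moving from about (282,240) to (290,252). I'll track its centroid at sub-pixel level, since it must stop moving once the pad touches.

```bash
cat > b.py <<'E'
from h import *
def brass(im): # BGR
    r=cv2.cvtColor(im[248:262,303:318],cv2.COLOR_BGR2HSV).astype(float)
    b=im[248:262,303:318].astype(float); y=b[:,:,2]-b[:,:,0]; w=np.clip(y-30,0,None)
    Y,X=np.mgrid[248:262,303:318]; return np.array([(w*X).sum(),(w*Y).sum()])/w.sum(), w.sum()
if __name__=='__main__':
    s=cam('scene'); 
    for z in (12,20,30): print(z,proj(s,hw((0,0,z))).round(2))
    print(brass(cv2.imread('pics/scene0.png')))
    ims=np.mean([imaging.get_image('scene')[:,:,::-1].astype(float) for _ in range(4)],0)
    import time; cv2.imwrite('pics/avg%d.png'%(readout.get_obs()['t']*100),ims)
    print(brass(ims)); 
E
python3 b.py
python3 - <<'E'
import cv2,numpy as np,glob
f=sorted(glob.glob('pics/avg*.png'))[-1]
a=cv2.imread('pics/scene0.png')[238:270,295:327];b=cv2.imread(f)[238:270,295:327]
cv2.imwrite('pics/cmp.png',cv2.resize(np.hstack([a,b]),None,fx=12,fy=12,interpolation=cv2.INTER_NEAREST))
E
```

```text
12 [[313.27 257.57]]
20 [[311.55 254.75]]
30 [[309.38 251.2 ]]
(array([309.85294118, 254.15808824]), np.float64(272.0))[ WARN:0@4.901] global loadsave.cpp:1063 imwrite_ Unsupported depth image for selected encoder is fallbacked to CV_8U.
Traceback (most recent call last):
  File "b.py", line 12, in <module>
    print(brass(ims));
          ~~~~~^^^^^
  File "b.py", line 3, in brass
    r=cv2.cvtColor(im[248:262,303:318],cv2.COLOR_BGR2HSV).astype(float)
      ~~~~~~~~~~~~^^^^^^^^^^^^^^^^^^^^^^^^^^^^^^^^^^^^^^^
cv2.error: OpenCV(4.12.0) /io/opencv/modules/imgproc/src/color.simd_helpers.hpp:94: error: (-2:Unspecified error) in function 'cv::impl::{anonymous}::CvtHelper<VScn, VDcn, VDepth, sizePolicy>::CvtHelper(cv::InputArray, cv::OutputArray, int) [with VScn = cv::impl::{anonymous}::Set<3, 4>; VDcn = cv::impl::{anonymous}::Set<3>; VDepth = cv::impl::{anonymous}::Set<0, 5>; cv::impl::{anonymous}::SizePolicy sizePolicy = cv::impl::<unnamed>::NONE; cv::InputArray = const cv::_InputArray&; cv::OutputArray = const cv::_OutputArray&]'
> Unsupported depth of input image:
>     'VDepth::contains(depth)'
> where
>     'depth' is 6 (CV_64F)
```

View pics/cmp.png

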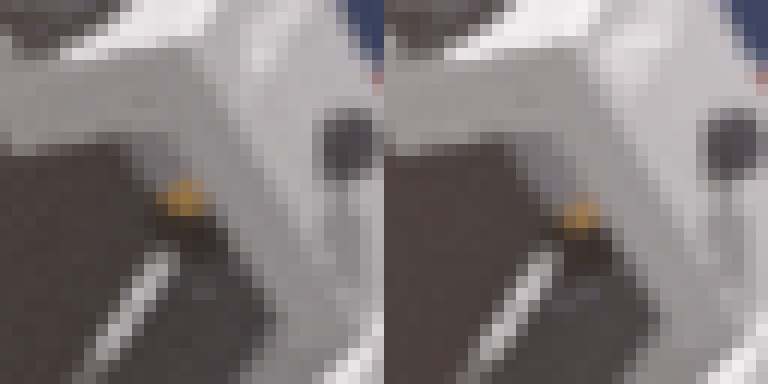

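```bash
sed -i '/COLOR_BGR2HSV).astype/{/r=cv2/d}' b.py; cat >> b.py <<'E'
    import glob
    for f in ['pics/scene0.png']+sorted(glob.glob('pics/avg*.png')):
        q,w=brass(cv2.imread(f)); d=np.array([-.217,-.354]); q0=proj(s,hw((0,0,12)))[0]
        print(f,q.round(2),w,'z along axis',12+(q-q0)@d/(d@d))
E
sed -i '/print(brass/d' b.py; python3 b.py
```

```text
12 [[313.27 257.57]]
20 [[311.55 254.75]]
30 [[309.38 251.2 ]]
pics/scene0.png [309.85 254.16] 272.0 z along axis 23.315696132490753
pics/avg1428.png [310.99 255.61] 171.0 z along axis 18.909160571863822
pics/avg1448.png [310.99 255.6 ] 169.0 z along axis 18.9235576450882[ WARN:0@4.359] global loadsave.cpp:1063 imwrite_ Unsupported depth image for selected encoder is fallbacked to CV_8U.
```

Request:
carry_out:
  rows:
    - [[0,0,0.00024],[0,0,0.1],1]
    - [[0,0,0.00024],[0,0,0.1],1]
    - [[0,0,0.00024],[0,0,0.1],1]
    - [[0,0,0.00024],[0,0,0.1],1]

```text
t: 14.82
ee_pos: [509.6, -48.5, 143.8]
orientation: [-2.158, 1.597, -0.531]
ft_force: [0.1, 4.5, 6.4]
width: 11.9
```

```bash
python3 m.py; python3 b.py 2>/dev/null | tail -3
```

```text
t 14.8167 hold [-0.36  0.42 81.39] q456 [1.1   0.26  1.551] w 11.93 F [4.11 4.39 4.92] Mh [ 1.0452 -0.314   0.0907] jt6 [ 0.344 -1.79  -1.435]
cw angle from hy 3.023
pics/avg1428.png [310.99 255.61] 171.0 z along axis 18.909160571863822
pics/avg1448.png [310.99 255.6 ] 169.0 z along axis 18.9235576450882
pics/avg1501.png [311.04 255.88] 105.0 z along axis 18.29619771510226
```

Request:
carry_out:
  rows:
    - [[0,0,0.00024],[0,0,0.1],1]
    - [[0,0,0.00024],[0,0,0.1],1]

```text
t: 15.18
ee_pos: [509.9, -48.4, 143.5]
orientation: [-1.969, 1.786, -0.468]
ft_force: [0.0, 5.5, 6.6]
width: 12.0
```

```bash
python3 m.py
```

```text
t 15.1833 hold [-0.28  0.41 80.92] q456 [1.104 0.26  1.747] w 12.03 F [4.39 5.44 5.09] Mh [ 1.0733 -0.3941  0.1225] jt6 [ 0.327 -1.802 -1.64 ]
cw angle from hy -3.0607
```

Request:
carry_out:
  rows:
    - [[0,0,0.00024],[0,0,0.1],1]
    - [[0,0,0.00024],[0,0,0.1],1]

```text
t: 15.35
ee_pos: [510.2, -48.4, 143.1]
orientation: [-1.765, 1.958, -0.402]
ft_force: [-0.5, 6.0, 6.4]
width: 11.9
```

```bash
python3 m.py; python3 b.py 2>/dev/null | tail -3
```

```text
t 15.35 hold [-0.23  0.4  80.45] q456 [1.108 0.259 1.944] w 11.86 F [3.89 6.   5.1 ] Mh [ 1.0377 -0.4354  0.1315] jt6 [ 0.321 -1.794 -1.429]
cw angle from hy -2.8602
pics/avg1448.png [310.99 255.6 ] 169.0 z along axis 18.9235576450882
pics/avg1501.png [311.04 255.88] 105.0 z along axis 18.29619771510226
pics/avg1555.png [311.29 255.84] 69.0 z along axis 18.05243638058273
```

```bash
python3 - <<'E'
from h import *
import glob
fs=['pics/scene0.png']+sorted(glob.glob('pics/avg*.png')); fs=[fs[0],fs[2],fs[3],fs[4]]
cv2.imwrite('pics/cmp2.png',cv2.resize(np.hstack([cv2.imread(f)[244:266,302:324] for f in fs]),None,fx=9,fy=9,interpolation=cv2.INTER_NEAREST))
E
```

```text
(no output)
```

View pics/cmp2.png

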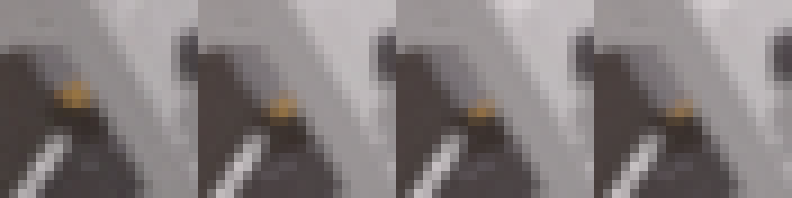

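The brass is a neck that the spindle slides over once the pad touches. Its lower edge has stopped while its upper edge keeps dropping, so touch came before 2.62. I'll quantify this with edge profiles along the screw axis.

```bash
python3 - <<'E'
from h import *
import glob
from scipy.ndimage import map_coordinates
s=cam('scene')
zs=np.arange(8,34,.5)
def prof(f):
    im=cv2.imread(f).astype(float); y=im[:,:,2]-im[:,:,0]; y=cv2.GaussianBlur(y,(0,0),.6)
    out=[]
    for off in np.arange(-5,6,1.):   # across: use holder y offsets & x
        P=proj(s,np.array([hw((-2,off-3,z)) for z in zs])); out.append(map_coordinates(y,[P[:,1],P[:,0]],order=1))
    return np.mean(out,0)
for f,aang in zip(['pics/scene0.png']+sorted(glob.glob('pics/avg*.png')),(.42,2.62,2.62,3.02,3.42)):
    p=prof(f); p=p-np.percentile(p,20); k=p.argmax(); h=p[k]/2
    lo=np.interp(h,p[:k+1],zs[:k+1]) if k else None
    hi=np.interp(-h,-p[k:],zs[k:]); H20=20*.5
    lo10=np.interp(10,p[:k+1],zs[:k+1])
    hi10=np.interp(-10,-p[k:],zs[k:])
    print(aang,'peak',p[k].round(1),'z',zs[k],'half',lo.round(2),hi.round(2),'lev10',lo10.round(2),hi10.round(2),'area',np.clip(p,0,None).sum().round(0))
E
```

```text
0.42 peak 42.4 z 24.0 half 19.47 27.35 lev10 17.51 28.74 area 708.0
2.62 peak 38.2 z 19.0 half 15.09 22.69 lev10 13.05 24.07 area 658.0
2.62 peak 38.0 z 19.0 half 15.14 22.65 lev10 13.11 24.0 area 648.0
3.02 peak 31.2 z 18.5 half 14.54 21.55 lev10 13.04 22.43 area 505.0
3.42 peak 26.7 z 18.0 half 14.19 21.37 lev10 13.23 21.99 area 438.0
```

The lower brass edge reads 17.5 → 13.05 → 13.04 → 13.2 mm while the upper edge keeps dropping. That suggests touch at about 2.3 and a present 1.0–1.5 rad past it. The torque readings do not clearly confirm this, so I'll release and look at the pad directly with the wrist camera.

Request:
carry_out:
  rows:
    - [[0,0,0],[0,0,0],0]
    - [[0,0,0],[0,0,0],0]
    - [[0,0,0],[0,0,0],0]
    - [[0,0,0],[0,0,0],0]
    - [[0,0,0],[0,0,0],0]
    - [[0,0,0],[0,0,0],0]
    - [[0,0,0],[0,0,0],0]
    - [[0,0,0],[0,0,0],0]
    - [[0,0,0],[0,0,0],0]
    - [[0,0,0],[0,0,0],0]
    - [[0,0,-0.01],[0,0,0],0]
    - [[0,0,-0.02],[0,0,0],0]

```text
t: 16.55
ee_pos: [493.7, -51.3, 167.0]
orientation: [-1.77, 1.958, -0.4]
ft_force: [-0.0, 1.4, -0.3]
width: 86.6
```

```bash
python3 m.py; python3 - <<'E'
from h import *
o=readout.get_obs(); w=imaging.get_image('wrist'); cv2.imwrite('pics/w13.png',w[:,:,::-1])
E
```

```text
t 16.55 hold [ -1.75   0.43 109.56] q456 [0.901 0.309 2.138] w 86.62 F [ 0.01  1.34 -0.41] Mh [ 0.0928  0.1716 -0.0531] jt6 [ 3.382 -1.472 -2.847]
cw angle from hy -2.8629
```

View pics/w13.png

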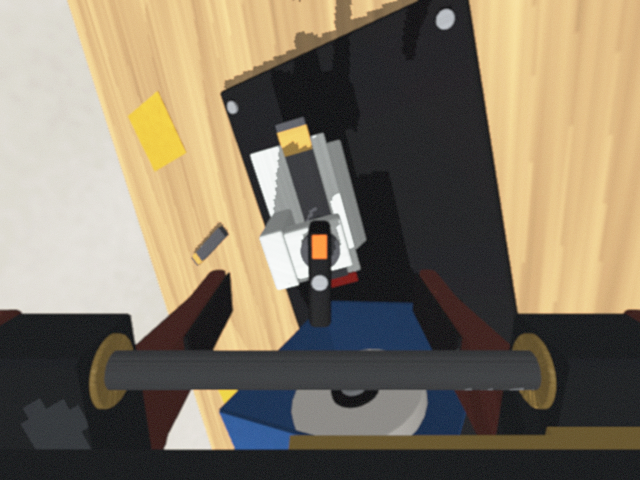

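The handle is still aligned with the tool, so it turned the full 3.0 rad. The camera is now on the open side and the pad area shows under the arm at about (312,212). I'll slide the camera 60 mm outward to see the pad's edge against the blank.

Request:
carry_out:
  rows:
    - [[0.01,0,0],[0,0,0],0]
    - [[0.01,0,0],[0,0,0],0]
    - [[0.01,0,0],[0,0,0],0]
    - [[0.01,0,0],[0,0,0],0]
    - [[0.01,0,0],[0,0,0],0]
    - [[0.01,0,0],[0,0,0],0]
    - [[0,0,0],[0,0,0],0]
    - [[0,0,0],[0,0,0],0]
    - [[0,0,0],[0,0,0],0]

```text
t: 17.35
ee_pos: [490.6, -110.5, 159.4]
orientation: [-1.769, 1.956, -0.403]
ft_force: [-0.5, 0.0, 1.0]
width: 87.9
```

```bash
python3 m.py; python3 - <<'E'
from h import *
o=readout.get_obs(); w=imaging.get_image('wrist'); cv2.imwrite('pics/w14.png',w[:,:,::-1])
c=cam('wrist',o)
for p in ((0,-10,12),(-10,0,12),(10,0,12),(0,-17,50),(0,-85,12)): print(p,proj(c,hw(p)).round())
u,v=proj(c,hw((0,-10,14)))[0].astype(int)
cv2.imwrite('pics/w14z.png',cv2.resize(w[v-40:v+40,u-50:u+50,::-1],None,fx=8,fy=8,interpolation=cv2.INTER_CUBIC))
E
```

```text
t 17.35 hold [-17.28 -57.26 110.35] q456 [0.993 0.384 1.904] w 87.91 F [0.14 0.1  1.1 ] Mh [ 0.0698  0.1542 -0.0279] jt6 [ 0.754 -0.205 -0.056]
cw angle from hy -2.8633
(0, -10, 12) [[318. 285.]]
(-10, 0, 12) [[333. 293.]]
(10, 0, 12) [[310. 299.]]
(0, -17, 50) [[315. 297.]]
(0, -85, 12) [[291. 199.]]
```

View pics/w14z.png

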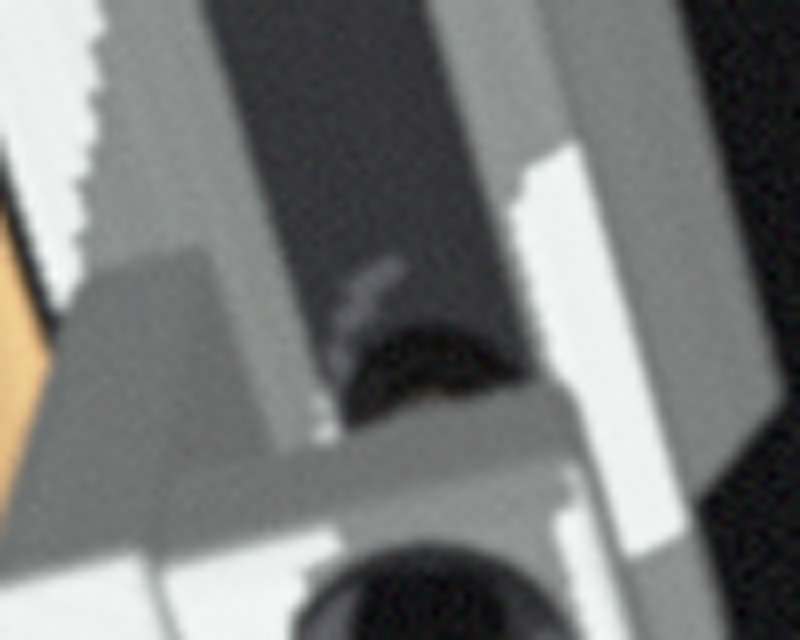

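View pics/w14.png

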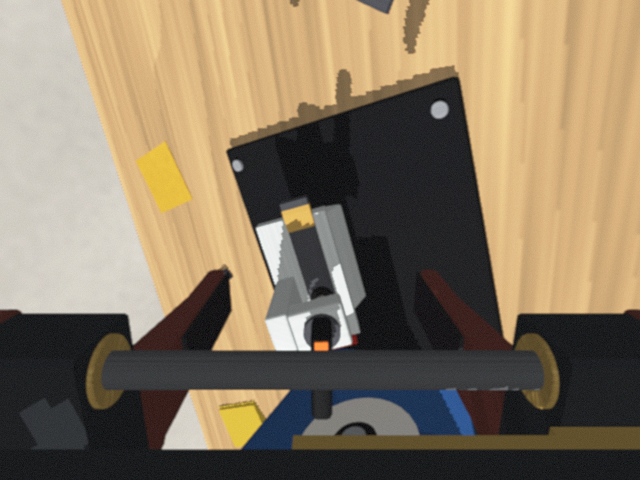

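```bash
python3 - <<'E'
from h import *
s=cam('scene'); C=wh(-s[1].T@s[2]); print('cam in holder',C)
d=C/np.linalg.norm(C)
def silh(r,z):
    # extreme points of circle radius r perpendicular to view in xy
    v=np.array([C[1],-C[0]]);v/=np.linalg.norm(v); return [proj(s,hw((k*r*v[0],k*r*v[1],z)))[0].round(2) for k in (-1,0,1)]
for z in (12,16,20,25): print(z,'pad r10',silh(10,z),'r5',silh(5,z))
for p in ((20,-20,12),(20,-20,30),(20,-20,50),(36,-20,30),(-18,-17,50),(20,-17,50)): print(p,proj(s,hw(p)).round(2))
f=cv2.imread('pics/avg1555.png'); f0=cv2.imread('pics/scene0.png'); f2=cv2.imread('pics/avg1448.png')
for im in (f0,f2,f):
    print((im[250:262,305:320,2].astype(int)-im[250:262,305:320,0]))
    print(im[250:262,305:320].mean(2).astype(int))
E
```

```text
cam in holder [ 656.31093516 -705.31996646  491.30377762]
12 pad r10 [array([317.19, 255.17]), array([313.27, 257.57]), array([309.35, 259.97])] r5 [array([315.23, 256.37]), array([313.27, 257.57]), array([311.31, 258.77])]
16 pad r10 [array([316.34, 253.76]), array([312.41, 256.17]), array([308.48, 258.57])] r5 [array([314.38, 254.96]), array([312.41, 256.17]), array([310.45, 257.37])]
20 pad r10 [array([315.48, 252.35]), array([311.55, 254.75]), array([307.61, 257.16])] r5 [array([313.52, 253.55]), array([311.55, 254.75]), array([309.58, 255.96])]
25 pad r10 [array([314.41, 250.57]), array([310.47, 252.98]), array([306.52, 255.39])] r5 [array([312.44, 251.78]), array([310.47, 252.98]), array([308.49, 254.19])]
(20, -20, 12) [[316.78 262.38]]
(20, -20, 30) [[312.81 255.89]]
(20, -20, 50) [[308.34 248.57]]
(36, -20, 30) [[318.81 254.93]]
(-18, -17, 50) [[295.14 250.08]]
(20, -17, 50) [[308.94 247.68]]
[[ 8  3  3  3  3  4  3  4  6  4  4  3  4  4  3]
 [ 8  6  3  2  3  4  5  4  4  4  4  3  5  3  3]
 [10  5  2  2  8 16 11  4  4  4  4  3  4  2  2]
 [11  7  6 14 37 62 37  9  4  4  5  4  4 
[... 3116 characters left out ...]
7 187]
 [ 77 102 116 121 121 134 147 150 151 150 154 169 184 187 187]
 [ 68  91 112 118 121 127 142 150 151 150 150 156 176 187 188]
 [ 67  75  97 113 120 123 135 147 150 150 151 150 164 181 186]
 [ 68  67  78 101 117 121 123 136 147 151 151 149 153 170 185]
 [ 66  67  69  90 108 117 121 127 141 149 150 150 150 158 177]
 [ 67  66  66  68  80 100 108 102 120 144 150 150 150 151 167]
 [ 67  66  64  58  54  64  65  59  81 127 148 151 150 148 155]
 [ 66  67  75  84  70  52  52  50  58 110 143 149 149 149 151]
 [ 65  72 116 135 101  57  50  51  54  79 120 145 151 149 149]
 [ 67  97 163 157  90  56  54  57  60  81 101 132 150 151 150]
 [ 83 151 184 143  76  64  71  72  68  69  78 118 145 149 150]]
```

The two averaged scene pictures taken 0.8 rad apart (2.62 and 3.42) are identical pixel for pixel at and below the brass's lower edge. Only the spindle edge moved, so the pad is certainly down. Neck shortening, pad travel and the axial-force jump put first touch at about 2.0–2.4, so the handle is now about 1.0–1.4 rad past touch (≈26–31 N). Backing away for final checks.

Request:
carry_out:
  rows:
    - [[0,0,-0.015],[0,0,0],0]
    - [[0,0,-0.02],[0,0,0],0]
    - [[0,0,-0.02],[0,0,0],0]
    - [[0,0,-0.02],[0,0,0],0]
    - [[-0.02,0,-0.01],[0,0,0],0]
    - [[-0.02,0,0],[0,0,0],0]
    - [[-0.02,0,0],[0,0,0],0]
    - [[0,0,0],[0,0,0],0]
    - [[0,0,0],[0,0,0],0]
    - [[0,0,0],[0,0,0],0]

```text
t: 18.23
ee_pos: [449.7, -59.2, 240.2]
orientation: [-1.771, 1.954, -0.404]
ft_force: [0.3, -0.2, -0.2]
width: 87.4
```

```bash
python3 m.py; python3 - <<'E'
from h import *
o=readout.get_obs(); w=imaging.get_image('wrist'); cv2.imwrite('pics/w15.png',w[:,:,::-1])
c=cam('wrist',o)
for p in ((0,45,10),(0,-85,12),(11,-85,12),(-11,-85,12)): print(p,proj(c,hw(p)).round(1))
cv2.imwrite('pics/w15z.png',cv2.resize(w[120:330,220:420,::-1],None,fx=2.8,fy=2.8,interpolation=cv2.INTER_CUBIC))
s=imaging.get_image('scene'); cv2.imwrite('pics/s15.png',s[:,:,::-1])
E
```

```text
t 18.2333 hold [ -0.85   0.52 195.3 ] q456 [0.583 0.516 2.43 ] w 87.37 F [ 0.11 -0.22 -0.33] Mh [ 0.0791  0.1615 -0.0177] jt6 [ 0.793 -1.179 -0.012]
cw angle from hy -2.8649
(0, 45, 10) [[333.5 245.7]]
(0, -85, 12) [[297.6 121.7]]
(11, -85, 12) [[286.6 125. ]]
(-11, -85, 12) [[308.6 118.4]]
```

View pics/w15z.png

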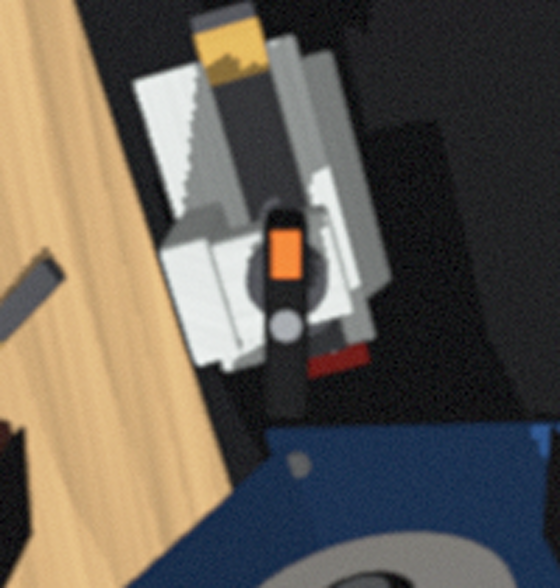

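View pics/s15.png

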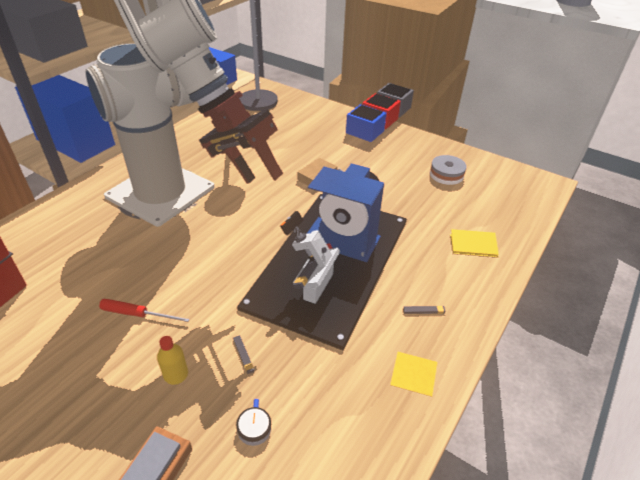

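The final wrist view shows the blank's outer end at about (288,126)–(311,122), within a few pixels of the seated prediction. Its dark inner end runs to the red stop with no visible gap. In the scene view the bystanders are where they were, and the arm is clear of the handle.

```bash
python3 -c "
from workcell import close_job
print(close_job())"
```

```text
the job is handed in; nothing more can be done
None
```

I pushed the blank about 20 mm along the holder onto the red stop and turned the T-handle clockwise 3.0 rad. I then let go, backed away and handed the job in at about 18 s of the 72 s allowed.

**Push:** The push force was 3–5 N while sliding. It rose to about 13 N when the blank stopped where a seated blank should be. The last wrist view shows the outer end within a few pixels (about 2 mm) of the seated position, with no visible gap at the stop.

**Clamp:** The pad is down. Scene pictures taken 0.8 rad apart show it not moving at all while the spindle kept descending. I put the handle at about 1.0–1.4 rad past first touch, which is roughly 26–31 N. That estimate comes from camera measurements, and a jump in axial force at about 1.9–2.0 rad fits an even earlier touch, up to about 1.5 rad past and 32 N.

**Bystanders:** In the last scene picture, the ones visible are where they started.

**Checks that disagreed:**
- **Fingertips:** They end about 20 mm behind the reported TCP. My first push pass went just over the blank without moving it, so I lowered the tool and repeated it.
- **Torque:** The wrist torque (about 0.11–0.13 N m) was too noisy to show the expected rise at touch, so the clamp force rests on the camera evidence.

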